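Crisscross tightening of a vacuum cell lid

TASK

Tighten the four red wing knobs clockwise to seat the blue lid of the vacuum cell, in two crisscross rounds: first turn each by about an eighth of a turn (45 to 50 degrees), one diagonal pair and then the other, so that the lid sinks level; then go round again until the lid is fully home and every knob is felt to be snug. Do not overtighten any knob, and leave the things around the cell alone.

Things in the scene. Friction and masses are not known exactly. Their poses are not given: they have to be found in the camera images.
- cell: Square aluminium vacuum cell, 150 x 150 x 61 mm high, clamped to the bench (it cannot move). Origin: centre of its underside, on the bench; z up; x and y along its sides. Its position and turn on the bench vary. In its top is a 133 mm square recess, in which the lid lies on a springy seal; the recess rim is 61 mm above the bench.
- lid: Blue square lid, 130 x 130 x 8 mm, about 0.36 kg, with a steel viewport (56 mm across, 5 mm high) in its middle. Origin: centre of its underside; x and y as the cell's, z up. It starts on the springy seal, 3 mm proud of the rim (top 64 mm above the bench). Fully home its top is level with the rim within 1.5 mm, resting on a firm seat under its corners. Tipping it more than 0.036 rad would pinch the seal.
- lid_top (a point): Middle of the lid's top face (8 mm above its underside, inside the viewport). The seat under the lid lies up to 1 mm higher or lower from cell to cell and cannot be seen: where a screw goes tight must be felt as its turning torque rises above that of free turning. Tightening one screw takes a little load off its neighbours. Pushing the lid home against the seal alone takes 3 to 8 N per screw.
- grip_a (a point): Wing knob a, at the near right corner of the lid (lid's -x, -y); 45 mm from the lid's centre along x and y. Point: middle of the red upright bar to grip (34 mm long, 10 wide, 21 high), 27.5 mm above the knob's foot. Site x along the bar (white dot at +x), y across it, z up. Below the bar: 10 mm stem, then a 20 mm round foot, 5 mm high, that presses on the lid. It turns and sinks with the knob.
- knob_a (a joint): Turn of knob a (rad), growing clockwise seen from above (tightening); it sinks 2.5 mm per rad and stays where left. Start 0 to 0.25, foot near the lid. Dry friction about 0.1 N m (a reading at rest may be off by that, either way: compare like readings). Between 1.1 and 2.1 rad it meets the firm seat and the torque climbs, by about 0.35 N m per rad: snug is 0.05 to 0.1 N m above free, 0.2 above is too tight.
- stem_a: Steel stem of knob a (8 mm), carrying the knob; it slides down with it but does not turn. Origin: on the knob's axis at the underside of its foot, which presses on the lid.
- grip_b (a point): Wing knob b, at the lid's +x, -y corner; 45 mm from the lid's centre along x and y. Point: middle of the red upright bar to grip (34 mm long, 10 wide, 21 high), 27.5 mm above the knob's foot. Site x along the bar (white dot at +x), y across it, z up. Below the bar: 10 mm stem, then a 20 mm round foot, 5 mm high, that presses on the lid. It turns and sinks with the knob.
- knob_b (a joint): Turn of knob b (rad), growing clockwise seen from above (tightening); it sinks 2.5 mm per rad and stays where left. Start 0 to 0.25, foot near the lid. Dry friction about 0.1 N m (a reading at rest may be off by that, either way: compare like readings). Between 1.1 and 2.1 rad it meets the firm seat and the torque climbs, by about 0.35 N m per rad: snug is 0.05 to 0.1 N m above free, 0.2 above is too tight.
- stem_b: Steel stem of knob b (8 mm), carrying the knob; it slides down with it but does not turn. Origin: on the knob's axis at the underside of its foot, which presses on the lid.
- grip_c (a point): Wing knob c, at the lid's +x, +y corner, diagonally opposite knob a; 45 mm from the lid's centre along x and y. Point: middle of the red upright bar to grip (34 mm long, 10 wide, 21 high), 27.5 mm above the knob's foot. Site x along the bar (white dot at +x), y across it, z up. Below the bar: 10 mm stem, then a 20 mm round foot, 5 mm high, that presses on the lid. It turns and sinks with the knob.
- knob_c (a joint): Turn of knob c (rad), growing clockwise seen from above (tightening); it sinks 2.5 mm per rad and stays where left. Start 0 to 0.25, foot near the lid. Dry friction about 0.1 N m (a reading at rest may be off by that, either way: compare like readings). Between 1.1 and 2.1 rad it meets the firm seat and the torque climbs, by about 0.35 N m per rad: snug is 0.05 to 0.1 N m above free, 0.2 above is too tight.
- stem_c: Steel stem of knob c (8 mm), carrying the knob; it slides down with it but does not turn. Origin: on the knob's axis at the underside of its foot, which presses on the lid.
- grip_d (a point): Wing knob d, at the lid's -x, +y corner, diagonally opposite knob b; 45 mm from the lid's centre along x and y. Point: middle of the red upright bar to grip (34 mm long, 10 wide, 21 high), 27.5 mm above the knob's foot. Site x along the bar (white dot at +x), y across it, z up. Below the bar: 10 mm stem, then a 20 mm round foot, 5 mm high, that presses on the lid. It turns and sinks with the knob.
- knob_d (a joint): Turn of knob d (rad), growing clockwise seen from above (tightening); it sinks 2.5 mm per rad and stays where left. Start 0 to 0.25, foot near the lid. Dry friction about 0.1 N m (a reading at rest may be off by that, either way: compare like readings). Between 1.1 and 2.1 rad it meets the firm seat and the torque climbs, by about 0.35 N m per rad: snug is 0.05 to 0.1 N m above free, 0.2 above is too tight.
- stem_d: Steel stem of knob d (8 mm), carrying the knob; it slides down with it but does not turn. Origin: on the knob's axis at the underside of its foot, which presses on the lid.
- post: Bystander: black-framed lens (38 mm) on a steel post with a round foot (44 mm), 97 mm tall. Origin: underside centre. Leave it alone.
- tray: Bystander: grey open tray, 90 x 120 x 22 mm. Origin: underside centre. Leave it alone.
- jar: Bystander: small amber glass jar, 44 mm across, 60 mm tall. Origin: underside centre. Leave it alone.
Not all that is in view belongs to the job. What is meant by the cell is not green, and is the larger of those in its own colour.

How it is judged:
By the outcome, as a careful person would: the job done as asked, in the order asked, and still so for the second after the job is handed in, with the robot touching nothing.
It also fails if it takes over 72 s, if anything falls off the work surface, if the arm or the gripper's body presses on something with over 40 N, if the wrist force passes 120 N, or if a joint passes its speed limit or range.

ROBOT

A 6-joint arm with a two-finger parallel gripper is mounted at the origin on the work surface. World frame = base frame: x ahead of the robot, y to its left, z up, the work surface at z = 0. Lengths are in mm, angles in rad, forces in N, time in s.
With the tool pointing down it reaches from about 400 to 925 mm from the base axis. Payload 12.5 kg.
Tool frame: the origin (TCP) lies at the very end of the fingers, on their centre line; the grasp point (between the pads) lies 19 mm behind it; z points along the fingers, y is the direction in which the jaws open and shut (so a half turn about z gives the same grasp; the last joint's range is limited). The gripper opens to 95 mm and grips with 3 to 60 N. Pads are 20 mm wide; open, the fingers measure 119 mm over their backs; the gripper's body (75 mm by 180 mm) begins 59 mm behind the grasp point.
Start: joints at [1.043, 0.491, 1.559, -0, 1.092, -0.106], TCP at [255.863, 570.246, 214.661] pointing down, gripper open.
Joint ranges: [-3.1, 3.1], [-0.84, 2.19], [0.05, 2.79], [-1.13, 4.28], [0.06, 2.93], [-2.69, 2.69]. Speed limits (rad/s): [2.22, 2.22, 2.79, 3.14, 3.14, 3.14].

INTERFACE

Orientations are given as [roll, pitch, yaw] about the fixed x, y, z axes, in that order (R = Rz(yaw) Ry(pitch) Rx(roll)).
In Python, from cell import env gives the robot as it stands. The module is installed in compiled form; this text tells all that it offers.
- The arm moves only by the tool arm_command, never from a script. Its argument "deltas" is a list that holds one entry, the list of rows, each a list of 5 numbers: the closure, from 0 (fully open) to 1 (shut), then the shift along the world's x, y, z as a fraction of full scale, then the turn about the world's z as a fraction of full scale. In form: [[[grip, dx, dy, dz, twist], ...]]. A call has 1 to 12 rows; each row shifts and turns the pose as measured when the row begins; what a row does not reach is not made up. Full scale, the value 1, is 100 mm for a shift and pi/4 rad for a turn. A row lasts 1/12 s, in which the tool goes at most 41.7 mm and 7.16 degrees, less where a joint would pass 70% of its speed; a pose out of reach is approached as far as the arm can. A call with a number of a shift or a turn outside -1 to 1 is refused whole. A call with a gripper value outside its range is refused whole. The fingers move at their own pace and stop on an object; the grip force is fixed at half the most. Time passes only in rows, so rows that do not move let the fingers close. It gives the time, the measured TCP pose, the force and the opening at its end, in the units of the state.
- env.state(): the state, without advancing time (a new reading comes with each control period).
- env.read_camera(name): name is "scene" or "top"; returns a dict with "frame" (480x640x3 uint8, red, green, blue), "fx", "fy", "cx", "cy" (pixels), "k1" (the pictures are not rectified: a ray, as slopes to the right and down, at radius r is drawn at 1 + k1 r^2 times it, then the intrinsics apply), "R" (3x3) and "t" (3): a world point X has camera coordinates R X + t. Camera axes: x right, y down, z forward; pixel columns grow to the right and rows downward; lengths in mm; the calibration is good to about 2 mm. A picture is of the moment at which its call begins. There is no depth.
- env.job_done(): hands the job in, once; it reports no verdict.
The state is a dict: "t": time; "joints": joint angles; "qvel": joint speeds; "tau": joint torques, N m; "eef_pos": TCP position; "tcp_rot": TCP orientation; "ft_force": force on the tool from outside, world axes, zero at the start; "moment": the same for the moment, N m; "opening": opening from 0.0 (shut) to 1.0 (fully open).
Only numpy, scipy, OpenCV 4.12 (cv2) and the standard library are available. Lean on these libraries where they do the work, as an engineer would, in place of code of your own. Each camera call takes 0.05 s, during which the arm holds its last target.

## Working session

There is one attempt and no reset: what is moved stays moved. The work goes in short steps, Python scripts to look and compute and a tool call to move; the robot and the scene stay as the last step left them, time stands still between calls to the robot, and variables do not carry over. Pictures are saved under pics/ and viewed, and the job is handed in when it is done.

Besides the shell and the picture viewer there is one more tool, called after ">>>" as name(argument=value, ...) on one line, values as JSON. arm_command: Moves the arm, as the interface text tells. Its arguments: {"type":"object","properties":{"deltas":{"type":"array","items":{"type":"array","items":{"type":"array","items":{"type":"number","minimum":-1,"maximum":1}}}}},"required":["deltas"]}

```bash
ls; mkdir -p pics
python3 - <<'E'
from cell import env
import cv2,json
s=env.state(); print(s)
for n in("scene","top"):
    d=env.read_camera(n)
    cv2.imwrite(f"pics/{n}0.png",d["frame"][:,:,::-1])
    print(n,{k:(v.tolist() if hasattr(v,'tolist') else v) for k,v in d.items() if k!="frame"})
E
```

```text
pics
{'t': 0.0, 'joints': array([ 1.04341088e+00,  4.91558401e-01,  1.55946569e+00,  5.45598671e-05,
        1.09169159e+00, -1.05590746e-01]), 'qvel': array([-5.34561643e-04,  7.42377749e-04, -8.15027236e-04, -1.82990918e-05,
       -1.54916576e-03,  1.13883588e-03]), 'tau': array([ 2.75472514e-03, -6.12639999e+01, -2.58181733e+01,  6.93612196e-02,
        4.81085829e-02, -1.00339942e-04]), 'eef_pos': array([255.71023169, 570.02345966, 214.0568763 ]), 'tcp_rot': array([-3.14048098e+00, -1.66480450e-04,  2.71977269e+00]), 'ft_force': array([-0.14467484, -0.24272708, -0.00239492]), 'moment': array([-0.00310303, -0.04365032, -0.01294061]), 'opening': 1.0039634369382007}
scene {'fx': 586.6967025218905, 'fy': 586.6967025218905, 'cx': 314.34705823454044, 'cy': 243.72590982602995, 'k1': 0.014164382706379056, 'R': [[0.7848036487266196, 0.6195906666697102, -0.013807198165042297], [0.5284092279479735, -0.6806178436052799, -0.5074869838582321], [-0.32383162409624433, 0.3909817856906929, -0.861548792868579]], 't': [-437.02138411205084, -264.45407834318627, 1575.0953228959918]}
top {'fx': 473.853348639153, 'fy': 473.853348639153, 'cx': 318.5327004358155, 'cy': 234.6300596350163, 'k1': -0.10866032568060466, 'R': [[-0.011037499619879283, -0.9999284305739252, 0.0046159865801604335], [-0.9923434433486387, 0.010385636626240664, -0.12307164171666335], [0.12301489359060644, -0.005939047216073081, -0.9923870533582435]], 't': [-5.218703293554387, 561.9674737765285, 949.453288026803]}
```

View pics/scene0.png

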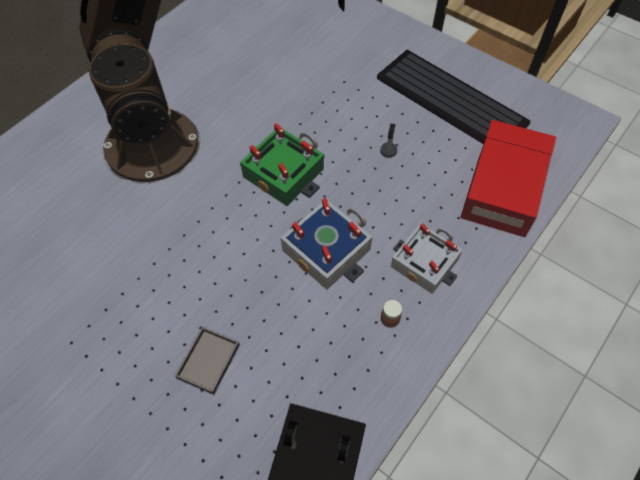

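View pics/top0.png

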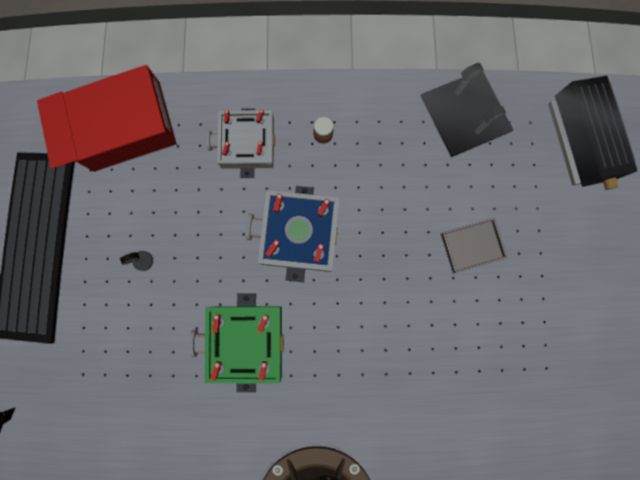

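Candidates: green cell at top(243,345), blue-lid aluminium cell at (299,231), small aluminium cell at (245,138). The one described is neither green nor the smaller of the aluminium ones, so I choose the blue-lid one at (299,231) and check it in a crop.

```bash
cat > h.py <<'E'
from cell import env
import cv2,numpy as np
def cam(n):
    d=env.read_camera(n); d['f']=d['frame'][:,:,::-1].copy(); d['R']=np.array(d['R']); d['t']=np.array(d['t']); return d
def proj(d,X):
    X=np.atleast_2d(X); c=X@d['R'].T+d['t']; s=c[:,:2]/c[:,2:]; r2=(s**2).sum(1,keepdims=True); s=s*(1+d['k1']*r2)
    return s*[d['fx'],d['fy']]+[d['cx'],d['cy']]
def unproj(d,p,z):
    p=np.atleast_2d(p).astype(float); q=(p-[d['cx'],d['cy']])/[d['fx'],d['fy']]; s=q.copy()
    for _ in range(20): s=q/(1+d['k1']*(s**2).sum(1,keepdims=True))
    ray=np.c_[s,np.ones(len(s))]@d['R']; o=-d['R'].T@d['t']
    return o+ray*((z-o[2])/ray[:,2])[:,None]
E
python3 - <<'E'
from h import *
a=cam("scene");b=cam("top")
A=cv2.resize(a['f'][190:295,270:385],None,fx=5,fy=5,interpolation=cv2.INTER_CUBIC)
B=cv2.resize(b['f'][180:290,240:355],None,fx=5,fy=5,interpolation=cv2.INTER_CUBIC)
cv2.imwrite("pics/cA.png",A);cv2.imwrite("pics/cB.png",B)
E
```

```text
(no output)
```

View pics/cA.png

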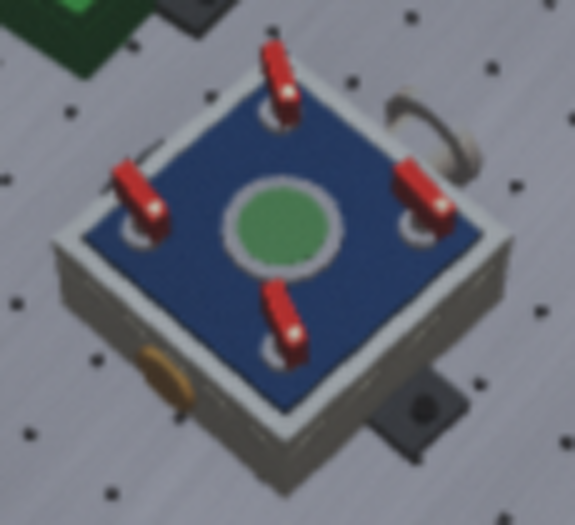

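View pics/cB.png

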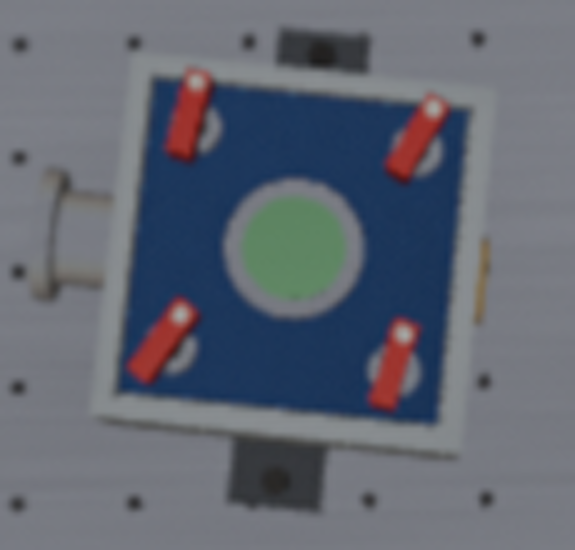

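It shows the aluminium cell with blue lid, viewport in the middle and four red wing bars with white dots. In the top view (scale 5, origin 240,180), c is at (190,115), b at (418,138), a at (395,362) and d at (163,342). Next I fit the pose.

```bash
cat > fit.py <<'E'
from h import *
from scipy.optimize import minimize
import sys
def masks(d):
    hsv=cv2.cvtColor(d['f'],cv2.COLOR_BGR2HSV); 
    H,S,V=cv2.split(hsv)
    blue=((H>100)&(H<130)&(S>120)); red=(((H<8)|(H>172))&(S>120)&(V>60))
    return blue,red
def soft(poly,shape,roi):
    x0,y0,x1,y1=roi; K=4
    m=np.zeros(((y1-y0)*K,(x1-x0)*K),np.uint8)
    p=((poly-[x0,y0]+0.5)*K-0.5)
    cv2.fillPoly(m,[np.round(cv2.convexHull(p.astype(np.float32))*256).astype(np.int32)],255,shift=8)
    return cv2.resize(m,None,fx=1/K,fy=1/K,interpolation=cv2.INTER_AREA)/255.
def sq(c,yaw,h,z):
    r=np.array([[np.cos(yaw),-np.sin(yaw)],[np.sin(yaw),np.cos(yaw)]])
    return np.c_[np.array([[-h,-h],[h,-h],[h,h],[-h,h]])@r.T+c,np.full(4,z)]
def bar(c,yaw,z,top=10.5):
    r=np.array([[np.cos(yaw),-np.sin(yaw)],[np.sin(yaw),np.cos(yaw)]])
    q=np.array([[-17,-5],[17,-5],[17,5],[-17,5]])@r.T+c
    return np.r_[np.c_[q,np.full(4,z-10.5)],np.c_[q,np.full(4,z+10.5)]]
E
cat > fit1.py <<'E'
from fit import *
ds=[cam("scene"),cam("top")]; rois=[(270,190,385,295),(240,180,355,290)]
ms=[masks(d) for d in ds]
# lid: blue corners via hull min polygon
for d,(b,r),roi,n in zip(ds,ms,rois,("scene","top")):
    x0,y0,x1,y1=roi; mb=b[y0:y1,x0:x1].astype(np.uint8); 
    nb,lab,st,_=cv2.connectedComponentsWithStats(mb); k=1+np.argmax(st[1:,4]); 
    hull=cv2.convexHull(np.argwhere(lab==k)[:,::-1].astype(np.int32))
    full=np.zeros(mb.shape,np.uint8); cv2.fillPoly(full,[hull],1)
    d['lid']=full.astype(float); d['red']=r[y0:y1,x0:x1].astype(float); d['roi']=roi; print(n,full.sum(),d['red'].sum())
o0=unproj(ds[1],[[299,231]],64)[0][:2]; print(o0)
def costlid(p,sel=(0,1)):
    return sum(((soft(proj(ds[i],sq(p[:2],p[2]/50,65,64)),None,ds[i]['roi'])-ds[i]['lid'])**2).sum() for i in sel)
def mn(f,x,s):
    sim=np.array([x]+[np.array(x)+np.eye(len(x))[i]*s[i] for i in range(len(x))])
    r=minimize(f,x,method='Nelder-Mead',options=dict(initial_simplex=sim,xatol=.02,fatol=.02,maxiter=600)); return r
for sel in ((0,),(1,),(0,1)):
    r=mn(lambda p:costlid(p,sel),[*o0,-0.1*50],[6,6,4]); print(sel,r.x[:2],r.x[2]/50,r.fun)
lid=np.array([*r.x[:2],r.x[2]/50])
rt=np.array([[np.cos(lid[2]),-np.sin(lid[2])],[np.sin(lid[2]),np.cos(lid[2])]])
for k,(sx,sy),g in zip("abcd",[(-1,-1),(1,-1),(1,1),(-1,1)],(-.25,-.45,-.3,-.55)):
    c=rt@(45*np.array([sx,sy]))+lid[:2]
    out=[]
    for sel in ((0,),(1,),(0,1)):
        def cost(p):
            t=0
            for i in sel:
                d=ds[i]; ctr=proj(d,[*c,91])[0]; x0,y0,_,_=d['roi']
                m=soft(proj(d,bar(p[:2],p[2]/20,92)),None,d['roi'])
                # add white dot region: ignore via closing
                red=cv2.morphologyEx(d['red'],cv2.MORPH_CLOSE,np.ones((5,5)))
                yy,xx=np.mgrid[:m.shape[0],:m.shape[1]]; w=(xx+x0-ctr[0])**2+(yy+y0-ctr[1])**2<14**2
                t+=(((m-red)*w)**2).sum()
            return t
        best=min((mn(cost,[*c,(g+e)*20],[4,4,4]) for e in (-.2,0,.2)),key=lambda r:r.fun)
        out.append((best.x[:2].round(1),round(best.x[2]/20,3),round(best.fun,1)))
    print(k,'pred',c.round(1),out)
E
python3 fit1.py
```

```text
scene 2674 284.0
top 3990 304.0
[566.03837533  28.22131175]
(0,) [568.84187651  28.98523173] -0.1173155679941625 62.23061899269513
(1,) [569.1011501   29.73690396] -0.11399367691304162 94.32905805459438
(0, 1) [569.09334738  29.49843309] -0.1073198526153778 163.1113417916186
a pred [519.5 -10.4] [(array([515.9,  -7.2]), np.float64(-0.443), np.float64(20.6)), (array([518.9, -10.1]), np.float64(-0.3), np.float64(14.9)), (array([519. ,  -9.7]), np.float64(-0.371), np.float64(45.6))]
b pred [609.  -20.1] [(array([606.6, -18.2]), np.float64(-0.602), np.float64(19.0)), (array([608.2, -20. ]), np.float64(-0.536), np.float64(26.9)), (array([607. , -18.8]), np.float64(-0.603), np.float64(48.6))]
c pred [618.7  69.4] [(array([616.9,  71.4]), np.float64(-0.424), np.float64(33.7)), (array([616.7,  70.2]), np.float64(-0.274), np.float64(30.2)), (array([617.5,  69.8]), np.float64(-0.337), np.float64(69.4))]
d pred [529.2  79.1] [(array([526.9,  82.3]), np.float64(-0.759), np.float64(18.6)), (array([529.7,  79.5]), np.float64(-0.661), np.float64(15.6)), (array([529.5,  80. ]), np.float64(-0.693), np.float64(37.9))]
```

```bash
cat > fit2.py <<'E'
from fit import *
from scipy.optimize import minimize_scalar
lid=np.array([569.0,29.4,-0.113])
ds=[cam("scene"),cam("top")]; rois=[(270,190,385,295),(240,180,355,290)]
rt=np.array([[np.cos(lid[2]),-np.sin(lid[2])],[np.sin(lid[2]),np.cos(lid[2])]])
for d,roi in zip(ds,rois):
    x0,y0,x1,y1=roi; f=d['f'][y0:y1,x0:x1].astype(float)
    b,g,r=f[...,0],f[...,1],f[...,2]
    s=np.clip((r-np.maximum(b,g))/ (0.7*np.maximum(r,1)),0,1)
    d['raw']=s; d['soft']=cv2.morphologyEx(s,cv2.MORPH_CLOSE,np.ones((5,5))); d['roi']=roi
    d['white']=np.minimum(np.minimum(r,g),b)
# viewport check: ring+glass
o=[]
for k,(sx,sy) in zip("abcd",[(-1,-1),(1,-1),(1,1),(-1,1)]):
    c=rt@(45*np.array([sx,sy]))+lid[:2]; res=[]
    for sel in ((0,),(1,),(0,1)):
        def cost(p):
            t=0
            for i in sel:
                d=ds[i]; ctr=proj(d,[*(c+p[:2]),91])[0]; x0,y0,_,_=d['roi']
                m=cv2.GaussianBlur(soft(proj(d,bar(c+p[:2],p[2]/20,92)),None,d['roi']),(0,0),.6)
                yy,xx=np.mgrid[:m.shape[0],:m.shape[1]]; w=(xx+x0-ctr[0])**2+(yy+y0-ctr[1])**2<14**2
                t+=(((m-d['soft'])*w)**2).sum()
            return t
        bst=None
        for g in np.arange(-.9,0,.15):
            x=[0,0,g*20]; sim=np.array([x,[2,0,g*20],[0,2,g*20],[0,0,g*20+2]])
            r=minimize(cost,x,method='Nelder-Mead',options=dict(initial_simplex=sim,xatol=.01,fatol=.01))
            if bst is None or r.fun<bst.fun: bst=r
        res.append((bst.x[:2].round(1).tolist(),round(bst.x[2]/20,3),round(bst.fun,1)))
    # white dot in top
    print(k,c.round(1),res)
E
python3 fit2.py
```

```text
a [519.2 -10.2] [([-2.4, 2.4], np.float64(-0.424), np.float64(7.3)), ([0.2, -0.0], np.float64(-0.311), np.float64(4.2)), ([-0.5, 0.8], np.float64(-0.33), np.float64(17.0))]
b [608.6 -20.4] [([-2.1, 2.2], np.float64(-0.598), np.float64(7.6)), ([1.0, -0.2], np.float64(-0.534), np.float64(7.8)), ([-0.8, 0.7], np.float64(-0.603), np.float64(20.1))]
c [618.8  69. ] [([-1.9, 2.5], np.float64(-0.374), np.float64(11.2)), ([0.8, 0.4], np.float64(-0.258), np.float64(9.0)), ([-0.2, 0.8], np.float64(-0.289), np.float64(26.1))]
d [529.4  79.2] [([-1.5, 2.1], np.float64(-0.687), np.float64(6.3)), ([-0.1, 0.9], np.float64(-0.652), np.float64(5.1)), ([-0.4, 0.7], np.float64(-0.685), np.float64(14.5))]
```

>>> arm_command(deltas=[[[0.6, 0.16, -0.36, 0, 0.01], [0.6, 0.16, -0.36, 0, 0.01], [0.6, 0.16, -0.36, 0, 0.01], [0.6, 0.16, -0.36, 0, 0.01], [0.6, 0.16, -0.36, 0, 0.01], [0.6, 0.16, -0.36, 0, 0.01], [0.6, 0.16, -0.36, 0, 0.01], [0.6, 0.16, -0.36, 0, 0.01], [0.6, 0.16, -0.36, 0, 0.01], [0.6, 0.16, -0.36, 0, 0.01], [0.6, 0.16, -0.36, 0, 0.01], [0.6, 0.16, -0.36, 0, 0]]])

```text
t: 1.4
eef_pos: [448.8, 124.4, 214.9]
tcp_rot: [3.138, 0.002, 2.822]
ft_force: [0.8, 0.6, -0.3]
opening: 0.399
```

```bash
cat > st.py <<'E'
from cell import env
s=env.state(); r=lambda v,n:[round(float(x),n) for x in v]
print('t',round(s['t'],2),'pos',r(s['eef_pos'],1),'rot',r(s['tcp_rot'],3),'F',r(s['ft_force'],1),'M',r(s['moment'],3),'op',round(s['opening']*95,1),'q6',round(s['joints'][5],2))
E
python3 st.py
```

```text
t 1.4 pos [448.8, 124.4, 214.9] rot [3.138, 0.002, 2.822] F [0.8, 0.6, -0.3] M [0.042, -0.051, 0.023] op 37.9 q6 -1.13
```

>>> arm_command(deltas=[[[0.6, 0.19, -0.34, 0, 0], [0.6, 0.19, -0.34, -0.05, 0], [0.6, 0.18, -0.34, -0.1, 0], [0.6, 0.13, -0.3, -0.2, 0], [0.6, 0, 0, -0.3, 0], [0.6, 0, 0, -0.15, 0], [0.6, 0, 0, 0, 0]]])

```text
t: 1.98
eef_pos: [524.0, -24.0, 134.2]
tcp_rot: [3.136, 0.012, 2.813]
ft_force: [-0.8, 0.1, 0.4]
opening: 0.4
```

```bash
python3 st.py
```

```text
t 1.98 pos [524.0, -24.0, 134.2] rot [3.136, 0.012, 2.813] F [-0.8, 0.1, 0.4] M [0.06, 0.002, 0.002] op 38.0 q6 -1.42
```

>>> arm_command(deltas=[[[0.6, -0.05, 0.14, 0, 0], [0.6, 0, 0, 0, 0], [0.6, 0, 0, 0, 0]]])

```text
t: 2.23
eef_pos: [519.0, -9.9, 134.7]
tcp_rot: [3.137, 0.011, 2.812]
ft_force: [-0.5, -0.4, 0.2]
opening: 0.4
```

```bash
python3 st.py
cat > look.py <<'E'
from h import *
import sys
n=sys.argv[1]
a=cam("scene");b=cam("top")
A=cv2.resize(a['f'][170:295,265:390],(400,400),interpolation=cv2.INTER_CUBIC)
B=cv2.resize(b['f'][175:300,235:360],(400,400),interpolation=cv2.INTER_CUBIC)
cv2.imwrite(f"pics/{n}.png",np.hstack([A,B]))
E
python3 look.py l1
```

```text
t 2.23 pos [519.0, -9.9, 134.7] rot [3.137, 0.011, 2.812] F [-0.5, -0.4, 0.2] M [0.001, -0.021, -0.013] op 38.0 q6 -1.39
```

View pics/l1.png

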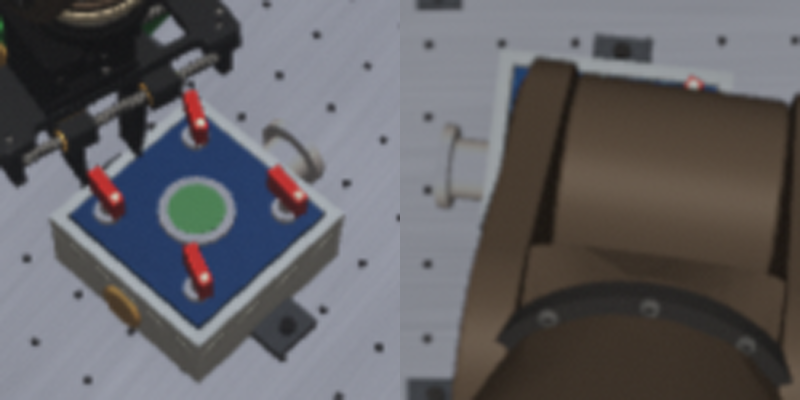

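The scene half shows the two fingers at (75,165) and (130,140), on either side of knob a's bar at (105,190) and above it. I'll go down and close.

>>> arm_command(deltas=[[[0.6, 0, 0, -0.25, 0], [0.6, 0, 0, -0.25, 0], [0.6, 0, 0, -0.04, 0], [0.6, 0, 0, 0, 0], [0.6, 0, 0, 0, 0]]])

```text
t: 2.75
eef_pos: [521.9, -10.5, 83.8]
tcp_rot: [3.135, 0.019, 2.814]
ft_force: [0.6, 0.1, -0.3]
opening: 0.4
```

```bash
python3 st.py;python3 look.py l2
```

```text
t 2.75 pos [521.9, -10.5, 83.8] rot [3.135, 0.019, 2.814] F [0.6, 0.1, -0.3] M [0.008, 0.02, -0.014] op 38.0 q6 -1.4
```

View pics/l2.png

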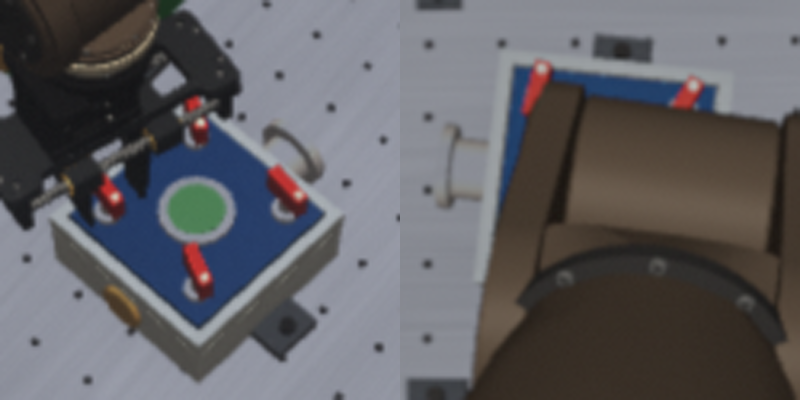

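Fingers straddle bar a, at (85,210) and (138,190). I'll trim the position and lower 5 mm.

>>> arm_command(deltas=[[[0.6, -0.028, 0.006, -0.055, 0], [0.6, 0, 0, 0, 0], [0.6, 0, 0, 0, 0]]])

```text
t: 3.1
eef_pos: [520.0, -10.1, 80.6]
tcp_rot: [3.134, 0.024, 2.814]
ft_force: [0.0, 0.6, 0.5]
opening: 0.403
```

```bash
python3 st.py
```

```text
t 3.1 pos [520.0, -10.1, 80.6] rot [3.134, 0.024, 2.814] F [0.0, 0.6, 0.5] M [0.002, 0.094, 0.014] op 38.3 q6 -1.4
```

>>> arm_command(deltas=[[[0.6, -0.012, 0.004, -0.04, 0], [0.6, 0, 0, 0, 0], [1, 0, 0, 0, 0], [1, 0, 0, 0, 0], [1, 0, 0, 0, 0], [1, 0, 0, 0, 0]]])

```text
t: 3.6
eef_pos: [518.9, -9.6, 76.8]
tcp_rot: [3.134, 0.025, 2.814]
ft_force: [-0.3, -0.1, -0.0]
opening: 0.177
```

```bash
python3 st.py
```

```text
t 3.6 pos [518.9, -9.6, 76.8] rot [3.134, 0.025, 2.814] F [-0.3, -0.1, -0.0] M [0.01, 0.013, 0.005] op 16.8 q6 -1.39
```

>>> arm_command(deltas=[[[1, 0, 0, 0, 0], [1, 0, 0, 0, 0], [1, 0, 0, 0, 0]]])

```text
t: 3.85
eef_pos: [518.6, -10.6, 76.9]
tcp_rot: [3.136, 0.025, 2.815]
ft_force: [0.1, 2.7, -0.0]
opening: 0.1
```

```bash
python3 st.py
```

```text
t 3.85 pos [518.6, -10.6, 76.9] rot [3.136, 0.025, 2.815] F [0.1, 2.7, -0.0] M [0.523, -0.057, 0.092] op 9.5 q6 -1.4
```

>>> arm_command(deltas=[[[1, 0, 0.005, -0.003, -0.1], [1, 0, 0, -0.003, -0.1], [1, 0, 0, -0.003, -0.1], [1, 0, 0, -0.003, -0.1], [1, 0, 0, -0.003, -0.1]]])

```text
t: 4.27
eef_pos: [518.8, -10.2, 75.8]
tcp_rot: [3.135, 0.025, 2.409]
ft_force: [-0.1, -0.5, 0.6]
opening: 0.1
```

```bash
python3 st.py
```

```text
t 4.27 pos [518.8, -10.2, 75.8] rot [3.135, 0.025, 2.409] F [-0.1, -0.5, 0.6] M [-0.085, 0.088, 0.114] op 9.5 q6 -0.97
```

>>> arm_command(deltas=[[[1, 0, 0, -0.003, -0.1], [1, 0, 0, -0.003, -0.1], [1, 0, 0, -0.003, -0.1], [1, 0, 0, -0.003, -0.1], [1, 0, 0, -0.003, -0.11]]])

```text
t: 4.68
eef_pos: [519.2, -9.9, 74.8]
tcp_rot: [3.135, 0.026, 1.989]
ft_force: [0.4, -0.9, 1.0]
opening: 0.103
```

```bash
python3 st.py
```

```text
t 4.68 pos [519.2, -9.9, 74.8] rot [3.135, 0.026, 1.989] F [0.4, -0.9, 1.0] M [-0.152, 0.102, 0.102] op 9.8 q6 -0.53
```

>>> arm_command(deltas=[[[1, 0, 0, 0, 0], [1, 0, 0, 0, 0]]])

```text
t: 4.85
eef_pos: [519.2, -9.9, 74.8]
tcp_rot: [3.135, 0.026, 1.987]
ft_force: [-0.1, -1.2, -0.3]
opening: 0.103
```

```bash
python3 st.py
```

```text
t 4.85 pos [519.2, -9.9, 74.8] rot [3.135, 0.026, 1.987] F [-0.1, -1.2, -0.3] M [-0.262, 0.091, -0.093] op 9.8 q6 -0.53
```

>>> arm_command(deltas=[[[0.7, 0, 0, 0, 0], [0.7, 0, 0, 0, 0], [0.7, 0, 0, 0.1, 0], [0.7, 0, 0, 0.25, 0], [0.7, 0, 0, 0.1, 0.1], [0.7, 0.12, 0.1, 0, 0.14], [0.7, 0.2, 0.16, 0, 0.14], [0.7, 0.25, 0.2, 0, 0.14], [0.7, 0.23, 0.18, 0, 0.14], [0.7, 0.12, 0.1, 0, 0.14], [0.7, 0, 0, 0, 0.14], [0.7, 0, 0, 0, 0.14]]])

```text
t: 5.85
eef_pos: [615.2, 68.7, 129.9]
tcp_rot: [3.133, 0.03, 2.886]
ft_force: [-1.3, 0.1, -0.0]
opening: 0.3
```

```bash
python3 st.py
```

```text
t 5.85 pos [615.2, 68.7, 129.9] rot [3.133, 0.03, 2.886] F [-1.3, 0.1, -0.0] M [0.066, 0.019, 0.0] op 28.5 q6 -1.31
```

>>> arm_command(deltas=[[[0.7, 0.036, 0.006, 0, -0.045], [0.7, 0, 0, -0.15, 0], [0.7, 0, 0, 0, 0], [0.7, 0, 0, 0, 0]]])

```text
t: 6.18
eef_pos: [619.8, 70.4, 118.1]
tcp_rot: [3.132, 0.033, 2.865]
ft_force: [-0.2, 0.1, 0.3]
opening: 0.303
```

```bash
python3 st.py
```

```text
t 6.18 pos [619.8, 70.4, 118.1] rot [3.132, 0.033, 2.865] F [-0.2, 0.1, 0.3] M [0.024, 0.041, -0.037] op 28.8 q6 -1.29
```

>>> arm_command(deltas=[[[0.7, -0.01, -0.01, -0.15, -0.015], [0.7, -0.005, 0, -0.15, 0], [0.7, 0, 0, -0.1, 0], [0.7, 0, 0, -0.02, 0], [0.7, 0, 0, 0, 0], [0.7, 0, 0, 0, 0]]])

```text
t: 6.68
eef_pos: [619.5, 69.3, 79.8]
tcp_rot: [3.131, 0.036, 2.854]
ft_force: [-0.1, 0.1, 0.7]
opening: 0.304
```

```bash
python3 st.py; python3 look.py l3
```

```text
t 6.68 pos [619.5, 69.3, 79.8] rot [3.131, 0.036, 2.854] F [-0.1, 0.1, 0.7] M [0.005, 0.043, -0.022] op 28.9 q6 -1.28
```

View pics/l3.png

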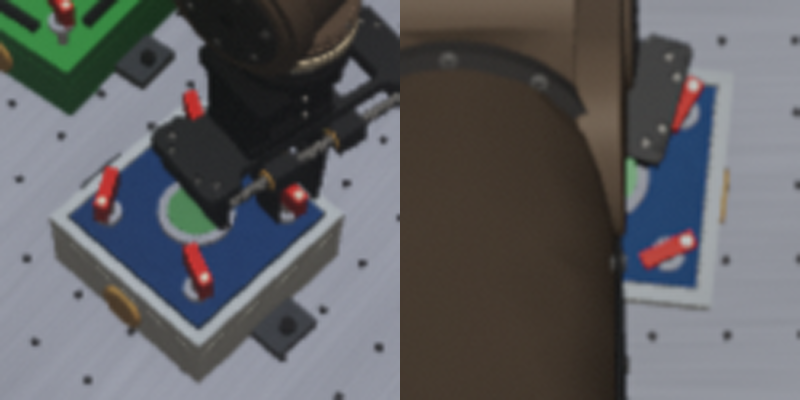

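Fingers now straddle bar c (scene half, 293,200). Knob a shows its turn (top half, 668,248). Closing on c.

>>> arm_command(deltas=[[[0.7, -0.006, 0, -0.03, 0], [0.7, 0, 0, 0, 0], [1, 0, 0, 0, 0], [1, 0, 0, 0, 0], [1, 0, 0, 0, 0], [1, 0, 0, 0, 0], [1, 0, 0, 0, 0], [1, 0, 0, 0, 0]]])

```text
t: 7.45
eef_pos: [619.3, 68.1, 78.5]
tcp_rot: [3.132, 0.039, 2.855]
ft_force: [1.7, 1.7, -1.5]
opening: 0.105
```

```bash
python3 st.py
```

```text
t 7.45 pos [619.3, 68.1, 78.5] rot [3.132, 0.039, 2.855] F [1.7, 1.7, -1.5] M [0.269, -0.044, 0.064] op 9.9 q6 -1.28
```

>>> arm_command(deltas=[[[1, 0, 0.003, -0.003, -0.1], [1, 0, 0, -0.003, -0.1], [1, 0, 0, -0.003, -0.1], [1, 0, 0, -0.003, -0.1], [1, 0, 0, -0.003, -0.1]]])

```text
t: 7.87
eef_pos: [619.3, 68.2, 77.4]
tcp_rot: [3.133, 0.04, 2.449]
ft_force: [-0.5, -1.3, -0.7]
opening: 0.102
```

```bash
python3 st.py
```

```text
t 7.87 pos [619.3, 68.2, 77.4] rot [3.133, 0.04, 2.449] F [-0.5, -1.3, -0.7] M [-0.259, 0.09, 0.147] op 9.7 q6 -0.85
```

>>> arm_command(deltas=[[[1, 0, 0, -0.003, -0.1], [1, 0, 0, -0.003, -0.1], [1, 0, 0, -0.003, -0.1], [1, 0, 0, -0.003, -0.1]]])

```text
t: 8.2
eef_pos: [619.4, 68.2, 76.6]
tcp_rot: [3.133, 0.04, 2.12]
ft_force: [-0.1, -0.0, 1.0]
opening: 0.102
```

```bash
python3 st.py
```

```text
t 8.2 pos [619.4, 68.2, 76.6] rot [3.133, 0.04, 2.12] F [-0.1, -0.0, 1.0] M [-0.289, 0.108, 0.121] op 9.7 q6 -0.5
```

Another 0.09 rad, then settle.

>>> arm_command(deltas=[[[1, 0, 0, -0.003, -0.11], [1, 0, 0, 0, 0]]])

```text
t: 8.37
eef_pos: [619.4, 68.3, 76.4]
tcp_rot: [3.133, 0.04, 2.026]
ft_force: [-0.6, -1.0, 1.4]
opening: 0.103
```

```bash
python3 st.py
```

```text
t 8.37 pos [619.4, 68.3, 76.4] rot [3.133, 0.04, 2.026] F [-0.6, -1.0, 1.4] M [-0.321, 0.199, -0.04] op 9.8 q6 -0.4
```

>>> arm_command(deltas=[[[0.7, 0, 0, 0, 0], [0.7, 0, 0, 0, 0], [0.7, 0, 0, 0.1, 0], [0.7, 0, 0, 0.25, 0], [0.7, 0, 0, 0.05, 0.1], [0.7, -0.02, -0.15, 0, 0.14], [0.7, -0.04, -0.25, 0, 0.14], [0.7, -0.03, -0.25, 0, 0.14], [0.7, -0.02, -0.15, 0, 0.14], [0.7, 0, -0.05, 0, 0], [0.7, 0, 0, 0, 0], [0.7, 0, 0, 0, 0]]])

```text
t: 9.37
eef_pos: [608.9, -18.0, 125.1]
tcp_rot: [3.13, 0.045, 2.584]
ft_force: [0.1, 0.1, 0.1]
opening: 0.297
```

```bash
python3 st.py
cat > ang.py <<'E'
# bar angles with fixed centres; args: list of knob letters visible, lid drop mm
from fit import *
import sys
C=dict(a=(519.2,-9.9),b=(608.45,-21.0),c=(619.4,68.3),d=(530.15,79.4))
rois=[(270,180,385,295),(240,175,355,295)]
ds=[cam("scene"),cam("top")]
for d,roi in zip(ds,rois):
    x0,y0,x1,y1=roi; f=d['f'][y0:y1,x0:x1].astype(float); b,g,r=f[...,0],f[...,1],f[...,2]
    s=np.clip((r-np.maximum(b,g))/(0.7*np.maximum(r,1)),0,1)
    d['soft']=cv2.morphologyEx(s,cv2.MORPH_CLOSE,np.ones((5,5))); d['roi']=roi
z=92-float(sys.argv[2])
for k in sys.argv[1]:
    c=np.array(C[k]); out=[]
    for sel in ((0,),(1,)):
        d=ds[sel[0]]; x0,y0,_,_=d['roi']
        def cost(p):
            m=cv2.GaussianBlur(soft(proj(d,bar(c+p[:2],p[2]/20,z)),None,d['roi']),(0,0),.6)
            ctr=proj(d,[*c,z])[0]; yy,xx=np.mgrid[:m.shape[0],:m.shape[1]]; w=(xx+x0-ctr[0])**2+(yy+y0-ctr[1])**2<14**2
            return (((m-d['soft'])*w)**2).sum()+.05*(p[0]**2+p[1]**2)
        b=None
        for g in np.arange(-3,0.3,.2):
            r=minimize(cost,[0,0,g*20],method='Nelder-Mead',options=dict(initial_simplex=np.array([[0,0,g*20],[2,0,g*20],[0,2,g*20],[0,0,g*20+2]]),xatol=.02,fatol=.02))
            if b is None or r.fun<b.fun: b=r
        out.append((b.x[:2].round(1).tolist(),round((b.x[2]/20)%np.pi,3),round(b.fun,1)))
    print(k,out)
E
```

```text
t 9.37 pos [608.9, -18.0, 125.1] rot [3.13, 0.045, 2.584] F [0.1, 0.1, 0.1] M [0.013, 0.041, -0.036] op 28.2 q6 -1.14
```

>>> arm_command(deltas=[[[0.7, -0.005, -0.03, -0.15, -0.015], [0.7, -0.01, 0, -0.2, 0], [0.7, 0, 0, -0.12, 0], [0.7, 0, 0, -0.02, 0], [0.7, 0, 0, 0, 0]]])

```text
t: 9.78
eef_pos: [608.9, -16.4, 76.4]
tcp_rot: [3.128, 0.048, 2.562]
ft_force: [-0.5, -0.6, 1.3]
opening: 0.301
```

```bash
python3 st.py; python3 look.py l4
```

```text
t 9.78 pos [608.9, -16.4, 76.4] rot [3.128, 0.048, 2.562] F [-0.5, -0.6, 1.3] M [-0.056, -0.017, -0.017] op 28.6 q6 -1.11
```

View pics/l4.png

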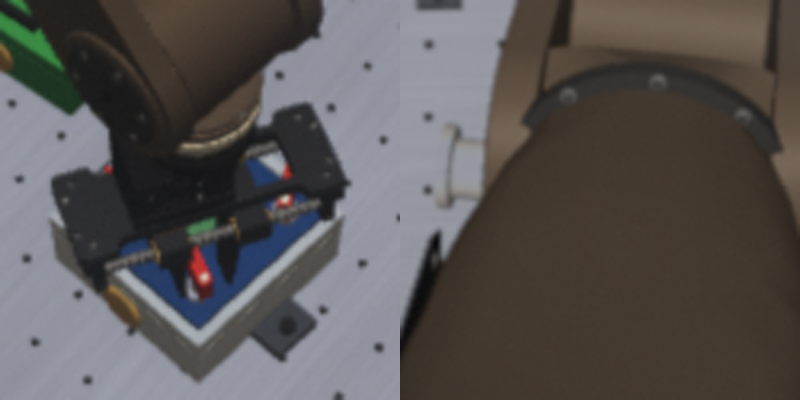

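Fingers straddle bar b (200,270), but the left one is close, as the measured y is 4.6 mm off. I'll correct that and close.

>>> arm_command(deltas=[[[0.7, -0.004, -0.045, 0.01, 0.01], [0.7, 0, 0, 0, 0], [0.7, 0, 0, 0, 0]]])

```text
t: 10.13
eef_pos: [609.7, -21.0, 80.3]
tcp_rot: [3.126, 0.051, 2.571]
ft_force: [0.7, 0.0, 0.6]
opening: 0.301
```

```bash
python3 st.py
```

```text
t 10.13 pos [609.7, -21.0, 80.3] rot [3.126, 0.051, 2.571] F [0.7, 0.0, 0.6] M [-0.056, 0.059, 0.024] op 28.6 q6 -1.13
```

>>> arm_command(deltas=[[[0.8, -0.01, 0, -0.025, 0], [1, 0, 0, 0, 0], [1, 0, 0, 0, 0], [1, 0, 0, 0, 0], [1, 0, 0, 0, 0], [1, 0, 0, 0, 0]]])

```text
t: 10.63
eef_pos: [609.0, -21.3, 78.7]
tcp_rot: [3.126, 0.053, 2.57]
ft_force: [0.5, 1.2, 0.1]
opening: 0.102
```

```bash
python3 st.py
```

```text
t 10.63 pos [609.0, -21.3, 78.7] rot [3.126, 0.053, 2.57] F [0.5, 1.2, 0.1] M [-0.158, 0.038, 0.078] op 9.7 q6 -1.13
```

>>> arm_command(deltas=[[[1, 0, 0.002, -0.003, -0.1], [1, 0, 0, -0.003, -0.1], [1, 0, 0, -0.003, -0.1], [1, 0, 0, -0.003, -0.1], [1, 0, 0, -0.003, -0.1]]])

```text
t: 11.05
eef_pos: [609.0, -21.3, 77.7]
tcp_rot: [3.126, 0.054, 2.164]
ft_force: [-0.6, -0.1, -0.4]
opening: 0.105
```

```bash
python3 st.py
```

```text
t 11.05 pos [609.0, -21.3, 77.7] rot [3.126, 0.054, 2.164] F [-0.6, -0.1, -0.4] M [-0.081, 0.223, 0.111] op 9.9 q6 -0.69
```

>>> arm_command(deltas=[[[1, 0, 0, -0.003, -0.1], [1, 0, 0, -0.003, -0.1], [1, 0, 0, -0.003, -0.1], [1, 0, 0, -0.003, -0.1]]])

```text
t: 11.38
eef_pos: [609.0, -21.3, 76.9]
tcp_rot: [3.126, 0.054, 1.835]
ft_force: [0.2, 0.4, 0.5]
opening: 0.104
```

```bash
python3 st.py
```

```text
t 11.38 pos [609.0, -21.3, 76.9] rot [3.126, 0.054, 1.835] F [0.2, 0.4, 0.5] M [-0.041, 0.23, 0.113] op 9.9 q6 -0.34
```

>>> arm_command(deltas=[[[1, 0, 0, -0.002, -0.085], [1, 0, 0, 0, 0]]])

```text
t: 11.55
eef_pos: [609.0, -21.3, 76.7]
tcp_rot: [3.127, 0.054, 1.761]
ft_force: [-0.2, 0.2, 2.2]
opening: 0.104
```

```bash
python3 st.py
```

```text
t 11.55 pos [609.0, -21.3, 76.7] rot [3.127, 0.054, 1.761] F [-0.2, 0.2, 2.2] M [-0.15, 0.282, -0.004] op 9.9 q6 -0.26
```

>>> arm_command(deltas=[[[0.7, 0, 0, 0, 0], [0.7, 0, 0, 0, 0], [0.7, 0, 0, 0.1, 0], [0.7, 0, 0, 0.2, 0], [0.7, 0, 0, 0.05, 0.1], [0.7, -0.12, 0.15, 0, 0.14], [0.7, -0.2, 0.25, 0, 0.14], [0.7, -0.2, 0.25, 0, 0.14], [0.7, -0.14, 0.19, 0, 0.14], [0.7, -0.06, 0.08, 0, 0.14], [0.7, 0, 0, 0, 0.08], [0.7, 0, 0, 0, 0]]])

```text
t: 12.55
eef_pos: [534.2, 73.7, 119.9]
tcp_rot: [3.122, 0.058, 2.501]
ft_force: [0.3, -0.6, 0.0]
opening: 0.299
```

```bash
python3 st.py
```

```text
t 12.55 pos [534.2, 73.7, 119.9] rot [3.122, 0.058, 2.501] F [0.3, -0.6, 0.0] M [-0.005, -0.03, -0.001] op 28.4 q6 -0.88
```

>>> arm_command(deltas=[[[0.7, -0.04, 0.057, 0, -0.033], [0.7, 0, 0, 0, 0], [0.7, 0, 0, 0, 0]]])

```text
t: 12.8
eef_pos: [530.9, 79.4, 121.7]
tcp_rot: [3.121, 0.06, 2.472]
ft_force: [-0.6, -0.1, -0.5]
opening: 0.301
```

```bash
python3 st.py
```

```text
t 12.8 pos [530.9, 79.4, 121.7] rot [3.121, 0.06, 2.472] F [-0.6, -0.1, -0.5] M [0.003, -0.001, -0.018] op 28.6 q6 -0.84
```

>>> arm_command(deltas=[[[0.7, -0.01, 0, -0.15, 0], [0.7, -0.005, 0, -0.18, 0], [0.7, 0, 0, -0.1, 0], [0.7, 0, 0, 0, 0], [0.7, 0, 0, 0, 0]]])

```text
t: 13.22
eef_pos: [531.8, 77.7, 78.9]
tcp_rot: [3.119, 0.062, 2.468]
ft_force: [0.2, -0.3, 0.2]
opening: 0.299
```

```bash
python3 st.py; python3 look.py l5
```

```text
t 13.22 pos [531.8, 77.7, 78.9] rot [3.119, 0.062, 2.468] F [0.2, -0.3, 0.2] M [-0.034, 0.063, 0.017] op 28.4 q6 -0.83
```

View pics/l5.png

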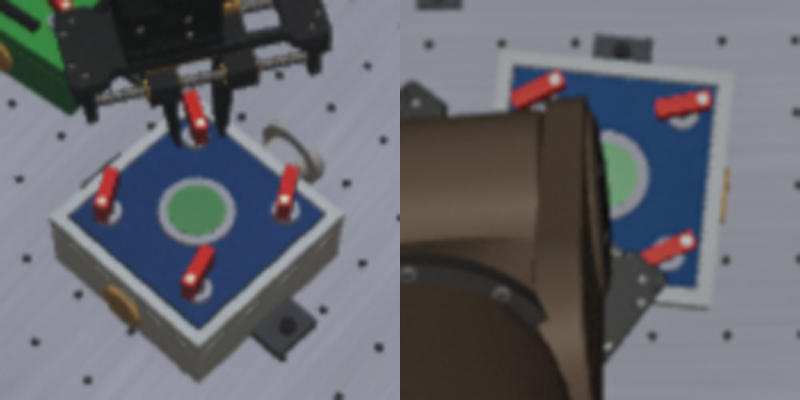

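Fingers straddle d (scene half, 195,118). Knobs a, b and c show their turned bars. I'll trim and close, and check the visible angles.

>>> arm_command(deltas=[[[0.8, -0.015, 0.017, -0.01, 0], [1, 0, 0, 0, 0], [1, 0, 0, 0, 0], [1, 0, 0, 0, 0], [1, 0, 0, 0, 0], [1, 0, 0, 0, 0]]])

```text
t: 13.82
eef_pos: [530.1, 78.4, 79.9]
tcp_rot: [3.119, 0.064, 2.47]
ft_force: [2.8, 1.4, -5.4]
opening: 0.1
```

```bash
python3 st.py; python3 ang.py bca 1.5
```

```text
t 13.82 pos [530.1, 78.4, 79.9] rot [3.119, 0.064, 2.47] F [2.8, 1.4, -5.4] M [0.251, -0.219, 0.131] op 9.5 q6 -0.83
b [([-1.3, 1.7], np.float64(1.847), np.float64(8.1)), ([0.5, 0.7], np.float64(1.757), np.float64(9.2))]
c [([-1.6, 1.9], np.float64(2.071), np.float64(5.1)), ([-1.0, 1.0], np.float64(2.04), np.float64(16.1))]
a [([-1.8, 1.5], np.float64(2.068), np.float64(7.1)), ([-0.0, 0.2], np.float64(1.996), np.float64(5.5))]
```

>>> arm_command(deltas=[[[1, -0.003, 0, -0.008, -0.1], [1, 0, 0, -0.003, -0.1], [1, 0, 0, -0.003, -0.1], [1, 0, 0, -0.003, -0.1], [1, 0, 0, -0.003, -0.1]]])

```text
t: 14.33
eef_pos: [530.1, 78.4, 78.9]
tcp_rot: [3.119, 0.066, 2.065]
ft_force: [1.8, -1.1, -3.2]
opening: 0.105
```

```bash
python3 st.py
```

```text
t 14.33 pos [530.1, 78.4, 78.9] rot [3.119, 0.066, 2.065] F [1.8, -1.1, -3.2] M [-0.299, 0.093, 0.088] op 9.9 q6 -0.38
```

>>> arm_command(deltas=[[[1, 0, 0, -0.003, -0.1], [1, 0, 0, -0.003, -0.1], [1, 0, 0, -0.003, -0.1], [1, 0, 0, -0.003, -0.1]]])

```text
t: 14.67
eef_pos: [530.1, 78.3, 78.1]
tcp_rot: [3.119, 0.067, 1.735]
ft_force: [0.3, -1.3, -1.8]
opening: 0.1
```

```bash
python3 st.py
```

```text
t 14.67 pos [530.1, 78.3, 78.1] rot [3.119, 0.067, 1.735] F [0.3, -1.3, -1.8] M [-0.274, 0.128, 0.161] op 9.5 q6 -0.02
```

>>> arm_command(deltas=[[[1, 0, 0, -0.002, -0.095], [1, 0, 0, 0, 0]]])

```text
t: 14.83
eef_pos: [530.0, 78.4, 77.9]
tcp_rot: [3.12, 0.067, 1.654]
ft_force: [0.9, -2.0, -1.7]
opening: 0.105
```

```bash
cat >> st.py <<'E'
print('tau6',round(s['tau'][5],3),'yawfit Mtool',round(s['moment'][2],3))
E
python3 st.py
```

```text
t 14.83 pos [530.0, 78.4, 77.9] rot [3.12, 0.067, 1.654] F [0.9, -2.0, -1.7] M [-0.219, 0.183, -0.027] op 10.0 q6 0.06
tau6 1.363 yawfit Mtool -0.027
```

Round 1 is complete: a, c, b and d each turned about 47–49°. Now round 2, starting with a.

>>> arm_command(deltas=[[[0.7, 0, 0, 0, 0], [0.7, 0, 0, 0, 0], [0.7, 0, 0, 0.1, 0], [0.7, 0, 0, 0.2, 0], [0.7, 0, 0, 0.03, 0.1], [0.7, -0.02, -0.15, 0, 0.12], [0.7, -0.04, -0.25, 0, 0.12], [0.7, -0.03, -0.25, 0, 0.07], [0.7, -0.02, -0.17, 0, 0], [0.7, 0, -0.08, 0, 0], [0.7, 0, 0, 0, 0], [0.7, 0, 0, 0, 0]]])

```text
t: 15.83
eef_pos: [519.6, -13.5, 121.2]
tcp_rot: [3.112, 0.07, 2.013]
ft_force: [0.1, 0.2, -0.2]
opening: 0.298
```

```bash
python3 st.py
```

```text
t 15.83 pos [519.6, -13.5, 121.2] rot [3.112, 0.07, 2.013] F [0.1, 0.2, -0.2] M [-0.046, 0.03, 0.021] op 28.3 q6 -0.52
tau6 -0.139 yawfit Mtool 0.021
```

>>> arm_command(deltas=[[[0.7, 0, 0.03, -0.15, -0.03], [0.7, 0, 0, -0.18, 0], [0.7, 0, 0, -0.12, 0], [0.7, 0, 0, 0, 0], [0.7, 0, 0, 0, 0]]])

```text
t: 16.25
eef_pos: [520.9, -7.4, 77.7]
tcp_rot: [3.108, 0.072, 1.992]
ft_force: [-0.1, 0.1, 0.4]
opening: 0.301
```

```bash
python3 st.py
```

```text
t 16.25 pos [520.9, -7.4, 77.7] rot [3.108, 0.072, 1.992] F [-0.1, 0.1, 0.4] M [-0.022, 0.108, 0.048] op 28.6 q6 -0.47
tau6 0.03 yawfit Mtool 0.048
```

>>> arm_command(deltas=[[[0.7, -0.01, -0.03, -0.04, -0.005], [0.7, 0, 0, 0, 0], [0.8, 0, 0, 0, 0]]])

```text
t: 16.5
eef_pos: [520.6, -9.6, 75.1]
tcp_rot: [3.106, 0.073, 1.99]
ft_force: [0.0, 0.0, 0.2]
opening: 0.268
```

```bash
python3 st.py; python3 look.py l6
```

```text
t 16.5 pos [520.6, -9.6, 75.1] rot [3.106, 0.073, 1.99] F [0.0, 0.0, 0.2] M [-0.009, 0.029, 0.01] op 25.5 q6 -0.47
tau6 0.0 yawfit Mtool 0.01
```

View pics/l6.png

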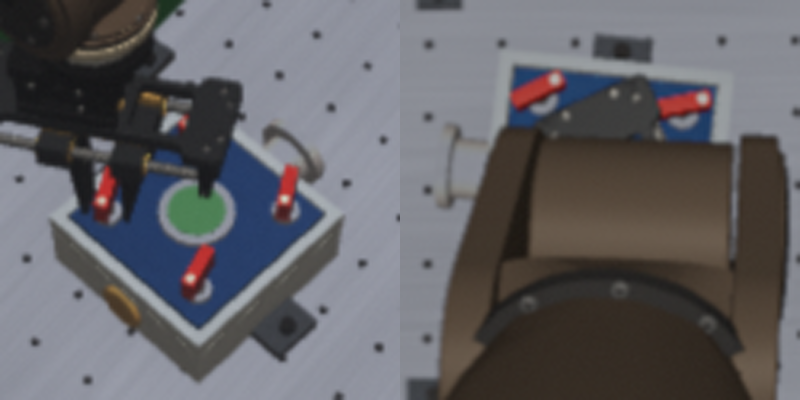

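Fingers are on both sides of bar a (scene half, 105,195). Closing.

>>> arm_command(deltas=[[[1, -0.005, -0.005, -0.01, 0], [1, 0, 0, 0, 0], [1, 0, 0, 0, 0], [1, 0, 0, 0, 0], [1, 0, 0, 0, 0]]])

```text
t: 17.02
eef_pos: [519.7, -10.5, 74.6]
tcp_rot: [3.107, 0.073, 1.989]
ft_force: [-0.2, 0.2, -1.3]
opening: 0.107
```

```bash
cat > r.py <<'E'
from cell import env
import sys
s=env.state()
l=f"{s['t']:.2f} yaw {s['tcp_rot'][2]:.3f} Mz {s['moment'][2]:.3f} tau6 {s['tau'][5]:.3f} F {s['ft_force'].round(1)} pos {s['eef_pos'].round(1)} op {s['opening']*95:.1f}"
print(l); open('log_%s.txt'%sys.argv[1],'a').write(l+'\n')
E
python3 r.py a
```

```text
17.02 yaw 1.989 Mz -0.051 tau6 -0.052 F [-0.2  0.2 -1.3] pos [519.7 -10.5  74.6] op 10.2
```

>>> arm_command(deltas=[[[1, 0, 0, -0.003, -0.08], [1, 0, 0, -0.002, -0.08]]])

```text
t: 17.18
eef_pos: [519.7, -10.6, 74.3]
tcp_rot: [3.106, 0.073, 1.862]
ft_force: [0.2, -0.3, 0.6]
opening: 0.107
```

```bash
python3 r.py a
```

```text
17.18 yaw 1.862 Mz 0.122 tau6 -1.519 F [ 0.2 -0.3  0.6] pos [519.7 -10.6  74.3] op 10.1
```

>>> arm_command(deltas=[[[1, 0, 0, -0.002, -0.08]]])

```text
t: 17.27
eef_pos: [519.8, -10.6, 74.2]
tcp_rot: [3.106, 0.073, 1.796]
ft_force: [-0.1, -1.3, 0.8]
opening: 0.104
```

```bash
python3 r.py a
```

```text
17.27 yaw 1.796 Mz 0.108 tau6 -1.350 F [-0.1 -1.3  0.8] pos [519.8 -10.6  74.2] op 9.9
```

>>> arm_command(deltas=[[[1, 0, 0, -0.002, -0.08]]])

```text
t: 17.35
eef_pos: [519.8, -10.6, 74.0]
tcp_rot: [3.106, 0.074, 1.731]
ft_force: [-1.0, -0.6, 1.7]
opening: 0.104
```

```bash
python3 r.py a
```

```text
17.35 yaw 1.731 Mz 0.108 tau6 -1.316 F [-1.  -0.6  1.7] pos [519.8 -10.6  74. ] op 9.8
```

>>> arm_command(deltas=[[[1, 0, 0, -0.002, -0.08]]])

```text
t: 17.43
eef_pos: [519.8, -10.6, 73.9]
tcp_rot: [3.106, 0.074, 1.665]
ft_force: [-1.2, -0.7, 1.0]
opening: 0.103
```

```bash
python3 r.py a
```

```text
17.43 yaw 1.665 Mz 0.100 tau6 -1.250 F [-1.2 -0.7  1. ] pos [519.8 -10.6  73.9] op 9.8
```

>>> arm_command(deltas=[[[1, 0, 0, -0.002, -0.08]]])

```text
t: 17.52
eef_pos: [519.8, -10.6, 73.7]
tcp_rot: [3.106, 0.074, 1.599]
ft_force: [-0.2, -1.3, 1.6]
opening: 0.106
```

```bash
python3 r.py a
```

```text
17.52 yaw 1.599 Mz 0.137 tau6 -1.250 F [-0.2 -1.3  1.6] pos [519.8 -10.6  73.7] op 10.0
```

>>> arm_command(deltas=[[[1, 0, 0, -0.002, -0.08]]])

```text
t: 17.6
eef_pos: [519.8, -10.7, 73.5]
tcp_rot: [3.106, 0.074, 1.534]
ft_force: [-0.6, -1.1, -0.3]
opening: 0.106
```

```bash
python3 r.py a
```

```text
17.60 yaw 1.534 Mz 0.060 tau6 -1.216 F [-0.6 -1.1 -0.3] pos [519.8 -10.7  73.5] op 10.1
```

>>> arm_command(deltas=[[[1, 0, 0, -0.002, -0.08]]])

```text
t: 17.68
eef_pos: [519.9, -10.7, 73.4]
tcp_rot: [3.106, 0.074, 1.468]
ft_force: [-0.6, -1.4, -0.2]
opening: 0.104
```

```bash
python3 r.py a
```

```text
17.68 yaw 1.468 Mz 0.137 tau6 -1.209 F [-0.6 -1.4 -0.2] pos [519.9 -10.7  73.4] op 9.9
```

>>> arm_command(deltas=[[[1, 0, 0, -0.002, -0.08]]])

```text
t: 17.77
eef_pos: [519.9, -10.7, 73.2]
tcp_rot: [3.106, 0.075, 1.403]
ft_force: [-0.3, -1.6, 0.8]
opening: 0.106
```

```bash
python3 r.py a
```

```text
17.77 yaw 1.403 Mz 0.140 tau6 -1.185 F [-0.3 -1.6  0.8] pos [519.9 -10.7  73.2] op 10.0
```

>>> arm_command(deltas=[[[1, 0, 0, -0.002, -0.08]]])

```text
t: 17.85
eef_pos: [519.9, -10.7, 73.1]
tcp_rot: [3.107, 0.075, 1.337]
ft_force: [-0.6, -0.8, 2.3]
opening: 0.103
```

```bash
python3 r.py a
```

```text
17.85 yaw 1.337 Mz 0.105 tau6 -1.157 F [-0.6 -0.8  2.3] pos [519.9 -10.7  73.1] op 9.8
```

>>> arm_command(deltas=[[[1, 0, 0, -0.002, -0.08]]])

```text
t: 17.93
eef_pos: [519.9, -10.8, 73.0]
tcp_rot: [3.107, 0.075, 1.271]
ft_force: [-0.4, -0.7, 1.6]
opening: 0.108
```

```bash
python3 r.py a
```

```text
17.93 yaw 1.271 Mz 0.194 tau6 -1.098 F [-0.4 -0.7  1.6] pos [519.9 -10.8  73. ] op 10.2
```

>>> arm_command(deltas=[[[1, 0, 0, -0.002, -0.08]]])

```text
t: 18.02
eef_pos: [519.9, -10.8, 72.9]
tcp_rot: [3.107, 0.075, 1.206]
ft_force: [-0.8, -1.8, 1.4]
opening: 0.107
```

```bash
python3 r.py a
```

```text
18.02 yaw 1.206 Mz 0.255 tau6 -1.045 F [-0.8 -1.8  1.4] pos [519.9 -10.8  72.9] op 10.2
```

a is at the onset of the seat (about 0.08 above free), so I stop there and go to c.

>>> arm_command(deltas=[[[0.7, 0, 0, 0, 0], [0.7, 0, 0, 0, 0], [0.7, 0, 0, 0.1, 0], [0.7, 0, 0, 0.22, 0], [0.7, 0, 0, 0.05, 0.12], [0.7, 0.12, 0.1, 0, 0.14], [0.7, 0.2, 0.16, 0, 0.14], [0.7, 0.25, 0.2, 0, 0.14], [0.7, 0.23, 0.18, 0, 0.14], [0.7, 0.14, 0.1, 0, 0.14], [0.7, 0, 0, 0, 0.14], [0.7, 0, 0, 0, 0.04]]])

```text
t: 19.02
eef_pos: [619.4, 67.9, 119.7]
tcp_rot: [3.1, 0.077, 2.044]
ft_force: [0.4, 0.2, 0.6]
opening: 0.301
```

```bash
python3 st.py
```

```text
t 19.02 pos [619.4, 67.9, 119.7] rot [3.1, 0.077, 2.044] F [0.4, 0.2, 0.6] M [-0.016, 0.078, -0.005] op 28.6 q6 -0.4
tau6 -0.575 yawfit Mtool -0.005
```

>>> arm_command(deltas=[[[0.7, 0, 0, -0.15, -0.02], [0.7, 0, 0, -0.18, 0], [0.7, 0, 0, -0.12, 0], [0.7, 0, 0, 0, 0], [0.7, 0, 0, 0, 0]]])

```text
t: 19.43
eef_pos: [620.9, 68.9, 77.5]
tcp_rot: [3.095, 0.079, 2.039]
ft_force: [0.4, 0.1, 1.2]
opening: 0.296
```

```bash
python3 st.py
```

```text
t 19.43 pos [620.9, 68.9, 77.5] rot [3.095, 0.079, 2.039] F [0.4, 0.1, 1.2] M [-0.015, 0.041, -0.001] op 28.2 q6 -0.38
tau6 0.01 yawfit Mtool -0.001
```

>>> arm_command(deltas=[[[0.7, -0.008, -0.008, -0.04, -0.016], [0.8, 0, 0, 0, 0], [1, 0, 0, 0, 0], [1, 0, 0, 0, 0], [1, 0, 0, 0, 0], [1, 0, 0, 0, 0], [1, 0, 0, 0, 0]]])

```text
t: 20.02
eef_pos: [619.9, 67.5, 75.8]
tcp_rot: [3.095, 0.08, 2.026]
ft_force: [1.0, 1.0, -3.2]
opening: 0.105
```

```bash
python3 r.py c; python3 look.py l7
```

```text
20.02 yaw 2.026 Mz -0.003 tau6 -0.056 F [ 1.   1.  -3.2] pos [619.9  67.5  75.8] op 10.0
```

View pics/l7.png

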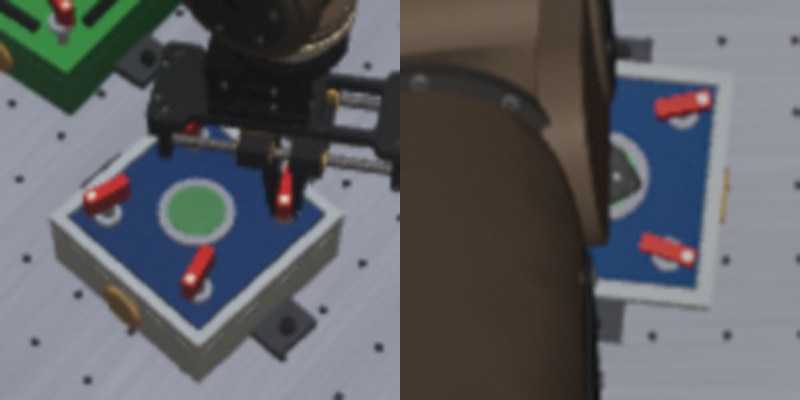

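Bar c is gripped (scene half, 287,190). Turning it with readings.

>>> arm_command(deltas=[[[1, 0, 0, -0.004, -0.08], [1, 0, 0, -0.002, -0.08]]])

```text
t: 20.28
eef_pos: [619.9, 67.4, 75.5]
tcp_rot: [3.095, 0.08, 1.899]
ft_force: [0.5, 1.0, -2.2]
opening: 0.105
```

```bash
python3 r.py c
```

```text
20.28 yaw 1.899 Mz 0.139 tau6 -1.474 F [ 0.5  1.  -2.2] pos [619.9  67.4  75.5] op 9.9
```

>>> arm_command(deltas=[[[1, 0, 0, -0.002, -0.08]]])

```text
t: 20.37
eef_pos: [619.9, 67.4, 75.4]
tcp_rot: [3.095, 0.08, 1.834]
ft_force: [0.5, -0.4, -2.4]
opening: 0.105
```

```bash
python3 r.py c
```

```text
20.37 yaw 1.834 Mz 0.157 tau6 -1.310 F [ 0.5 -0.4 -2.4] pos [619.9  67.4  75.4] op 10.0
```

>>> arm_command(deltas=[[[1, 0, 0, -0.002, -0.08]]])

```text
t: 20.45
eef_pos: [619.8, 67.3, 75.2]
tcp_rot: [3.095, 0.08, 1.768]
ft_force: [-0.5, -0.2, -0.7]
opening: 0.109
```

```bash
python3 r.py c
```

```text
20.45 yaw 1.768 Mz 0.029 tau6 -1.297 F [-0.5 -0.2 -0.7] pos [619.8  67.3  75.2] op 10.4
```

>>> arm_command(deltas=[[[1, 0, 0, -0.002, -0.08]]])

```text
t: 20.53
eef_pos: [619.8, 67.3, 75.1]
tcp_rot: [3.095, 0.081, 1.703]
ft_force: [-0.2, -0.6, -0.5]
opening: 0.104
```

```bash
python3 r.py c
```

```text
20.53 yaw 1.703 Mz 0.145 tau6 -1.224 F [-0.2 -0.6 -0.5] pos [619.8  67.3  75.1] op 9.8
```

>>> arm_command(deltas=[[[1, 0, 0, -0.002, -0.08]]])

```text
t: 20.62
eef_pos: [619.7, 67.3, 74.9]
tcp_rot: [3.096, 0.081, 1.637]
ft_force: [-0.5, -0.0, -0.6]
opening: 0.11
```

```bash
python3 r.py c
```

```text
20.62 yaw 1.637 Mz 0.101 tau6 -1.240 F [-0.5 -0.  -0.6] pos [619.7  67.3  74.9] op 10.5
```

>>> arm_command(deltas=[[[1, 0, 0, -0.002, -0.08]]])

```text
t: 20.7
eef_pos: [619.7, 67.2, 74.7]
tcp_rot: [3.096, 0.081, 1.571]
ft_force: [-0.9, -0.2, -1.0]
opening: 0.108
```

```bash
python3 r.py c
```

```text
20.70 yaw 1.571 Mz 0.078 tau6 -1.195 F [-0.9 -0.2 -1. ] pos [619.7  67.2  74.7] op 10.3
```

>>> arm_command(deltas=[[[1, 0, 0, -0.002, -0.08]]])

```text
t: 20.78
eef_pos: [619.6, 67.2, 74.6]
tcp_rot: [3.096, 0.081, 1.506]
ft_force: [0.2, -1.2, -0.7]
opening: 0.108
```

```bash
python3 r.py c
```

```text
20.78 yaw 1.506 Mz 0.119 tau6 -1.197 F [ 0.2 -1.2 -0.7] pos [619.6  67.2  74.6] op 10.3
```

>>> arm_command(deltas=[[[1, 0, 0, -0.002, -0.08]]])

```text
t: 20.87
eef_pos: [619.6, 67.2, 74.4]
tcp_rot: [3.096, 0.082, 1.44]
ft_force: [0.2, -0.1, -0.8]
opening: 0.104
```

```bash
python3 r.py c
```

```text
20.87 yaw 1.440 Mz 0.123 tau6 -1.153 F [ 0.2 -0.1 -0.8] pos [619.6  67.2  74.4] op 9.9
```

>>> arm_command(deltas=[[[1, 0, 0, -0.002, -0.08]]])

```text
t: 20.95
eef_pos: [619.5, 67.2, 74.3]
tcp_rot: [3.096, 0.082, 1.375]
ft_force: [-0.5, -1.2, 0.7]
opening: 0.107
```

```bash
python3 r.py c
```

```text
20.95 yaw 1.375 Mz 0.109 tau6 -1.121 F [-0.5 -1.2  0.7] pos [619.5  67.2  74.3] op 10.1
```

>>> arm_command(deltas=[[[1, 0, 0, -0.002, -0.08]]])

```text
t: 21.03
eef_pos: [619.5, 67.2, 74.2]
tcp_rot: [3.096, 0.082, 1.309]
ft_force: [-0.6, -1.3, 0.2]
opening: 0.109
```

```bash
python3 r.py c
```

```text
21.03 yaw 1.309 Mz 0.193 tau6 -1.050 F [-0.6 -1.3  0.2] pos [619.5  67.2  74.2] op 10.4
```

>>> arm_command(deltas=[[[1, 0, 0, -0.002, -0.08]]])

```text
t: 21.12
eef_pos: [619.4, 67.2, 74.1]
tcp_rot: [3.096, 0.082, 1.244]
ft_force: [-0.2, -0.3, 0.1]
opening: 0.107
```

```bash
python3 r.py c
```

```text
21.12 yaw 1.244 Mz 0.231 tau6 -0.991 F [-0.2 -0.3  0.1] pos [619.4  67.2  74.1] op 10.2
```

c shows the same onset at nearly the same turn (0.78 rad). On to b.

>>> arm_command(deltas=[[[0.7, 0, 0, 0, 0], [0.7, 0, 0, 0, 0], [0.7, 0, 0, 0.1, 0], [0.7, 0, 0, 0.22, 0], [0.7, 0, 0, 0.04, 0.1], [0.7, -0.02, -0.15, 0, 0.14], [0.7, -0.04, -0.25, 0, 0.14], [0.7, -0.03, -0.25, 0, 0.14], [0.7, -0.02, -0.18, 0, 0.12], [0.7, 0, -0.07, 0, 0], [0.7, 0, 0, 0, 0], [0.7, 0, 0, 0, 0]]])

```text
t: 22.12
eef_pos: [610.6, -24.3, 120.2]
tcp_rot: [3.086, 0.084, 1.78]
ft_force: [0.3, 0.5, 0.5]
opening: 0.3
```

```bash
python3 st.py; python3 look.py l8
```

```text
t 22.12 pos [610.6, -24.3, 120.2] rot [3.086, 0.084, 1.78] F [0.3, 0.5, 0.5] M [-0.054, 0.128, -0.053] op 28.5 q6 -0.27
tau6 -0.376 yawfit Mtool -0.053
```

View pics/l8.png

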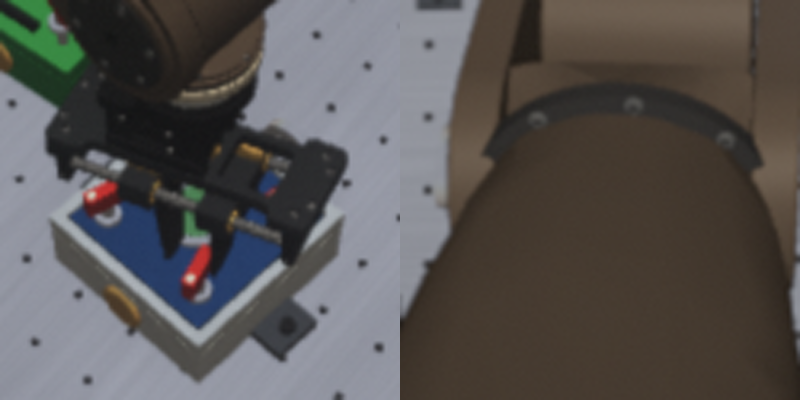

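The gripper is above b (scene half, 198,270). Descending.

>>> arm_command(deltas=[[[0.7, -0.01, 0, -0.15, -0.02], [0.7, 0, 0, -0.18, 0], [0.7, 0, 0, -0.12, 0], [0.7, 0, 0, 0, 0], [0.7, 0, 0, 0, 0]]])

```text
t: 22.63
eef_pos: [611.0, -18.4, 74.3]
tcp_rot: [3.084, 0.084, 1.764]
ft_force: [-1.5, 0.3, 0.3]
opening: 0.3
```

```bash
python3 st.py
```

```text
t 22.63 pos [611.0, -18.4, 74.3] rot [3.084, 0.084, 1.764] F [-1.5, 0.3, 0.3] M [-0.026, 0.089, -0.032] op 28.5 q6 -0.23
tau6 0.014 yawfit Mtool -0.032
```

>>> arm_command(deltas=[[[0.7, -0.014, -0.033, 0, -0.004], [0.8, 0, 0, 0, 0], [1, 0, 0, 0, 0], [1, 0, 0, 0, 0], [1, 0, 0, 0, 0], [1, 0, 0, 0, 0], [1, 0, 0, 0, 0]]])

```text
t: 23.22
eef_pos: [609.2, -20.8, 76.6]
tcp_rot: [3.084, 0.084, 1.76]
ft_force: [1.4, 0.7, -4.2]
opening: 0.11
```

```bash
python3 r.py b; python3 look.py l9
```

```text
23.22 yaw 1.760 Mz -0.027 tau6 -0.003 F [ 1.4  0.7 -4.2] pos [609.2 -20.8  76.6] op 10.4
```

View pics/l9.png

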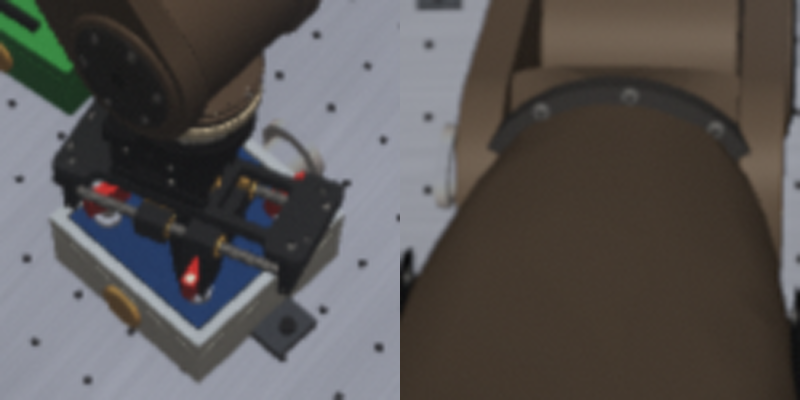

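Bar b is gripped (scene half, 193,275). Turning it.

>>> arm_command(deltas=[[[1, 0, -0.005, -0.005, -0.08], [1, 0, 0, -0.002, -0.08]]])

```text
t: 23.48
eef_pos: [609.3, -20.9, 76.3]
tcp_rot: [3.084, 0.084, 1.633]
ft_force: [0.7, 0.4, -4.3]
opening: 0.105
```

```bash
python3 r.py b
```

```text
23.48 yaw 1.633 Mz 0.073 tau6 -1.491 F [ 0.7  0.4 -4.3] pos [609.3 -20.9  76.3] op 10.0
```

>>> arm_command(deltas=[[[1, 0, 0, -0.002, -0.08]]])

```text
t: 23.57
eef_pos: [609.3, -20.9, 76.2]
tcp_rot: [3.084, 0.084, 1.567]
ft_force: [1.6, -1.0, -4.2]
opening: 0.106
```

```bash
python3 r.py b
```

```text
23.57 yaw 1.567 Mz 0.192 tau6 -1.315 F [ 1.6 -1.  -4.2] pos [609.3 -20.9  76.2] op 10.1
```

>>> arm_command(deltas=[[[1, 0, 0, -0.002, -0.08]]])

```text
t: 23.65
eef_pos: [609.4, -20.9, 75.9]
tcp_rot: [3.084, 0.084, 1.502]
ft_force: [0.6, -0.6, -2.3]
opening: 0.107
```

```bash
python3 r.py b
```

```text
23.65 yaw 1.502 Mz 0.123 tau6 -1.304 F [ 0.6 -0.6 -2.3] pos [609.4 -20.9  75.9] op 10.2
```

>>> arm_command(deltas=[[[1, 0, 0, -0.002, -0.08]]])

```text
t: 23.73
eef_pos: [609.4, -21.0, 75.8]
tcp_rot: [3.084, 0.084, 1.436]
ft_force: [0.0, -0.2, -1.8]
opening: 0.105
```

```bash
python3 r.py b
```

```text
23.73 yaw 1.436 Mz 0.115 tau6 -1.231 F [ 0.  -0.2 -1.8] pos [609.4 -21.   75.8] op 10.0
```

>>> arm_command(deltas=[[[1, 0, 0, -0.002, -0.08]]])

```text
t: 23.82
eef_pos: [609.4, -21.0, 75.6]
tcp_rot: [3.084, 0.085, 1.37]
ft_force: [0.1, 0.3, -1.7]
opening: 0.11
```

```bash
python3 r.py b
```

```text
23.82 yaw 1.370 Mz 0.097 tau6 -1.247 F [ 0.1  0.3 -1.7] pos [609.4 -21.   75.6] op 10.5
```

>>> arm_command(deltas=[[[1, 0, 0, -0.002, -0.08]]])

```text
t: 23.9
eef_pos: [609.4, -21.0, 75.5]
tcp_rot: [3.084, 0.085, 1.304]
ft_force: [0.4, 0.0, -2.1]
opening: 0.106
```

```bash
python3 r.py b
```

```text
23.90 yaw 1.304 Mz 0.078 tau6 -1.203 F [ 0.4  0.  -2.1] pos [609.4 -21.   75.5] op 10.1
```

>>> arm_command(deltas=[[[1, 0, 0, -0.002, -0.08]]])

```text
t: 23.98
eef_pos: [609.4, -21.1, 75.3]
tcp_rot: [3.084, 0.085, 1.238]
ft_force: [-0.1, -0.3, -1.8]
opening: 0.108
```

```bash
python3 r.py b
```

```text
23.98 yaw 1.238 Mz 0.141 tau6 -1.208 F [-0.1 -0.3 -1.8] pos [609.4 -21.1  75.3] op 10.3
```

>>> arm_command(deltas=[[[1, 0, 0, -0.002, -0.08]]])

```text
t: 24.07
eef_pos: [609.5, -21.1, 75.1]
tcp_rot: [3.084, 0.085, 1.172]
ft_force: [-0.2, -0.7, -2.5]
opening: 0.104
```

```bash
python3 r.py b
```

```text
24.07 yaw 1.172 Mz 0.168 tau6 -1.178 F [-0.2 -0.7 -2.5] pos [609.5 -21.1  75.1] op 9.9
```

>>> arm_command(deltas=[[[1, 0, 0, -0.002, -0.08]]])

```text
t: 24.15
eef_pos: [609.5, -21.1, 75.0]
tcp_rot: [3.084, 0.085, 1.107]
ft_force: [0.5, -0.1, -1.4]
opening: 0.11
```

```bash
python3 r.py b
```

```text
24.15 yaw 1.107 Mz 0.115 tau6 -1.173 F [ 0.5 -0.1 -1.4] pos [609.5 -21.1  75. ] op 10.4
```

>>> arm_command(deltas=[[[1, 0, 0, -0.002, -0.08]]])

```text
t: 24.23
eef_pos: [609.5, -21.2, 74.9]
tcp_rot: [3.084, 0.085, 1.041]
ft_force: [-0.0, -0.3, 0.2]
opening: 0.104
```

```bash
python3 r.py b
```

```text
24.23 yaw 1.041 Mz 0.086 tau6 -1.119 F [-0.  -0.3  0.2] pos [609.5 -21.2  74.9] op 9.9
```

>>> arm_command(deltas=[[[1, 0, 0, -0.002, -0.08]]])

```text
t: 24.32
eef_pos: [609.5, -21.2, 74.8]
tcp_rot: [3.084, 0.085, 0.975]
ft_force: [0.7, -1.1, -0.3]
opening: 0.108
```

```bash
python3 r.py b
```

```text
24.32 yaw 0.975 Mz 0.234 tau6 -1.062 F [ 0.7 -1.1 -0.3] pos [609.5 -21.2  74.8] op 10.2
```

b is at onset too (tau6 up about 0.11, Mz rising). On to d.

>>> arm_command(deltas=[[[0.7, 0, 0, 0, 0], [0.7, 0, 0, 0, 0], [0.7, 0, 0, 0.1, 0], [0.7, 0, 0, 0.22, 0], [0.7, 0, 0, 0.03, 0.1], [0.7, -0.12, 0.15, 0, 0.14], [0.7, -0.2, 0.25, 0, 0.14], [0.7, -0.2, 0.25, 0, 0.14], [0.7, -0.16, 0.22, 0, 0.14], [0.7, -0.08, 0.1, 0, 0.14], [0.7, 0, 0, 0, 0.03], [0.7, 0, 0, 0, 0]]])

```text
t: 25.32
eef_pos: [532.6, 78.9, 120.3]
tcp_rot: [3.072, 0.084, 1.673]
ft_force: [0.3, 0.2, 0.1]
opening: 0.301
```

```bash
python3 st.py
```

```text
t 25.32 pos [532.6, 78.9, 120.3] rot [3.072, 0.084, 1.673] F [0.3, 0.2, 0.1] M [-0.046, 0.11, 0.003] op 28.6 q6 0.06
tau6 -0.558 yawfit Mtool 0.003
```

>>> arm_command(deltas=[[[0.7, -0.02, 0, -0.15, -0.02], [0.7, -0.01, 0, -0.18, 0], [0.7, 0, 0, -0.12, 0], [0.7, 0, 0, 0, 0], [0.7, 0, 0, 0, 0]]])

```text
t: 25.73
eef_pos: [532.2, 78.6, 78.4]
tcp_rot: [3.064, 0.084, 1.656]
ft_force: [0.7, 0.6, 0.1]
opening: 0.304
```

```bash
python3 st.py
```

```text
t 25.73 pos [532.2, 78.6, 78.4] rot [3.064, 0.084, 1.656] F [0.7, 0.6, 0.1] M [-0.026, 0.126, 0.064] op 28.8 q6 0.1
tau6 0.045 yawfit Mtool 0.064
```

>>> arm_command(deltas=[[[0.7, -0.015, -0.005, -0.035, 0], [0.8, 0, 0, 0, 0], [1, 0, 0, 0, 0], [1, 0, 0, 0, 0], [1, 0, 0, 0, 0], [1, 0, 0, 0, 0], [1, 0, 0, 0, 0]]])

```text
t: 26.32
eef_pos: [530.6, 77.4, 77.2]
tcp_rot: [3.064, 0.084, 1.654]
ft_force: [1.5, 0.6, -3.6]
opening: 0.112
```

```bash
python3 r.py d; python3 look.py l10
```

```text
26.32 yaw 1.654 Mz -0.024 tau6 -0.018 F [ 1.5  0.6 -3.6] pos [530.6  77.4  77.2] op 10.6
```

View pics/l10.png

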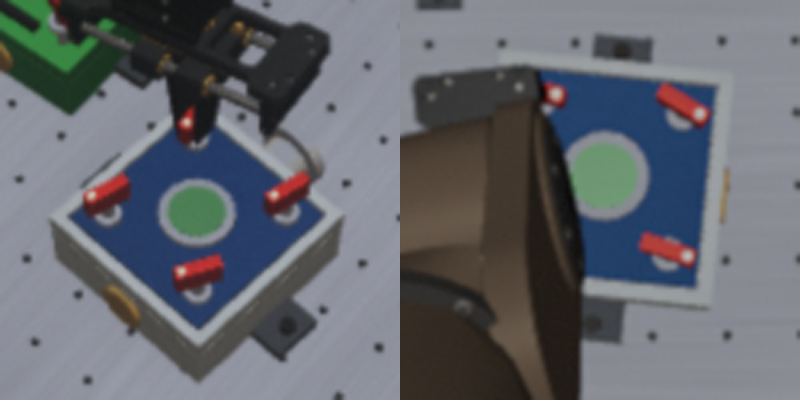

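Bar d is gripped (scene half, 188,125). Knobs a, b and c are turned. Turning d.

>>> arm_command(deltas=[[[1, 0, 0.003, -0.005, -0.08], [1, 0, 0, -0.002, -0.08]]])

```text
t: 26.58
eef_pos: [530.5, 77.3, 76.9]
tcp_rot: [3.064, 0.085, 1.527]
ft_force: [0.5, 0.4, -2.8]
opening: 0.113
```

```bash
python3 r.py d
```

```text
26.58 yaw 1.527 Mz 0.122 tau6 -1.469 F [ 0.5  0.4 -2.8] pos [530.5  77.3  76.9] op 10.7
```

>>> arm_command(deltas=[[[1, 0, 0, -0.002, -0.08]]])

```text
t: 26.67
eef_pos: [530.4, 77.2, 76.8]
tcp_rot: [3.064, 0.085, 1.462]
ft_force: [0.3, 0.4, -3.1]
opening: 0.112
```

```bash
python3 r.py d
```

```text
26.67 yaw 1.462 Mz 0.139 tau6 -1.298 F [ 0.3  0.4 -3.1] pos [530.4  77.2  76.8] op 10.6
```

>>> arm_command(deltas=[[[1, 0, 0, -0.002, -0.08]]])

```text
t: 26.75
eef_pos: [530.4, 77.2, 76.6]
tcp_rot: [3.064, 0.086, 1.396]
ft_force: [-0.2, 0.5, -1.0]
opening: 0.107
```

```bash
python3 r.py d
```

```text
26.75 yaw 1.396 Mz 0.120 tau6 -1.280 F [-0.2  0.5 -1. ] pos [530.4  77.2  76.6] op 10.1
```

>>> arm_command(deltas=[[[1, 0, 0, -0.002, -0.08]]])

```text
t: 26.83
eef_pos: [530.3, 77.2, 76.4]
tcp_rot: [3.064, 0.086, 1.33]
ft_force: [-0.2, -0.4, -0.4]
opening: 0.111
```

```bash
python3 r.py d
```

```text
26.83 yaw 1.330 Mz 0.057 tau6 -1.203 F [-0.2 -0.4 -0.4] pos [530.3  77.2  76.4] op 10.5
```

>>> arm_command(deltas=[[[1, 0, 0, -0.002, -0.08]]])

```text
t: 26.92
eef_pos: [530.2, 77.2, 76.2]
tcp_rot: [3.064, 0.086, 1.265]
ft_force: [-0.5, -0.3, -1.5]
opening: 0.108
```

```bash
python3 r.py d
```

```text
26.92 yaw 1.265 Mz 0.082 tau6 -1.211 F [-0.5 -0.3 -1.5] pos [530.2  77.2  76.2] op 10.2
```

>>> arm_command(deltas=[[[1, 0, 0, -0.002, -0.08]]])

```text
t: 27.0
eef_pos: [530.1, 77.2, 76.1]
tcp_rot: [3.065, 0.086, 1.199]
ft_force: [-0.1, -0.7, -0.4]
opening: 0.108
```

```bash
python3 r.py d
```

```text
27.00 yaw 1.199 Mz 0.114 tau6 -1.157 F [-0.1 -0.7 -0.4] pos [530.1  77.2  76.1] op 10.3
```

>>> arm_command(deltas=[[[1, 0, 0, -0.002, -0.08]]])

```text
t: 27.08
eef_pos: [530.0, 77.2, 76.0]
tcp_rot: [3.065, 0.087, 1.133]
ft_force: [-0.2, -1.2, -0.1]
opening: 0.115
```

```bash
python3 r.py d
```

```text
27.08 yaw 1.133 Mz 0.130 tau6 -1.112 F [-0.2 -1.2 -0.1] pos [530.   77.2  76. ] op 10.9
```

>>> arm_command(deltas=[[[1, 0, 0, -0.002, -0.08]]])

```text
t: 27.17
eef_pos: [530.0, 77.1, 75.9]
tcp_rot: [3.065, 0.087, 1.068]
ft_force: [-1.1, -0.3, 0.1]
opening: 0.109
```

```bash
python3 r.py d
```

```text
27.17 yaw 1.068 Mz 0.142 tau6 -1.039 F [-1.1 -0.3  0.1] pos [530.   77.1  75.9] op 10.3
```

>>> arm_command(deltas=[[[1, 0, 0, -0.002, -0.08]]])

```text
t: 27.25
eef_pos: [529.9, 77.1, 75.8]
tcp_rot: [3.065, 0.087, 1.002]
ft_force: [-0.5, 0.1, 0.0]
opening: 0.112
```

```bash
python3 r.py d
```

```text
27.25 yaw 1.002 Mz 0.261 tau6 -0.966 F [-0.5  0.1  0. ] pos [529.9  77.1  75.8] op 10.7
```

Run:
```python
import numpy as np
from scipy.optimize import least_squares
D={}
for k in 'abcd':
    L=[l.split() for l in open(f'log_{k}.txt')][1:]
    D[k]=np.array([[float(l[2]),float(l[4]),float(l[6])] for l in L])
# common transient template in tau by step index from b,c,a free part + hinge
n=max(len(v) for v in D.values())
for s in (.35,.6,.9,None):
    def f(p):
        sl=p[4] if s is None else s
        return np.concatenate([(p[5]+sl*np.maximum(0,p[i]-D[k][:,0])-D[k][:,1])/.035 for i,k in enumerate('abcd')])
    best=None
    for e in (0,.1,.2,.3):
        r=least_squares(f,[D[k][-1,0]+.05+e for k in 'abcd']+[.5,.11])
        if best is None or r.cost<best.cost: best=r
    sl=best.x[4] if s is None else s
    print('Mz',s,round(sl,2),'chi2',round(2*best.cost,1),'base',round(best.x[5],3),{k:round(sl*max(0,best.x[i]-D[k][-1,0]),3) for i,k in enumerate('abcd')})
def g(p): # tau: A_k + transient exp + slope
    out=[]
    for i,k in enumerate('abcd'):
        m=np.arange(len(D[k])); out.append((p[8]+p[4+i]+p[9]*np.exp(-m/p[10])+p[11]*np.maximum(0,p[i]-D[k][:,0])-D[k][:,2])/.015)
    out.append(p[4:8]/.02)
    return np.concatenate(out)
r=least_squares(g,[D[k][-1,0]+.2 for k in 'abcd']+[0]*4+[-1.17,-.3,2,.7])
print('tau slope',r.x[11],'chi2',2*r.cost,'trans',r.x[8:11],{k:round(r.x[11]*max(0,r.x[i]-D[k][-1,0]),3) for i,k in enumerate('abcd')},'knees past',{k:round(r.x[i]-D[k][-1,0],3) for i,k in enumerate('abcd')})
```

```text
Mz 0.35 0.35 chi2 46.3 base 0.112 {'a': np.float64(0.1), 'b': np.float64(0.056), 'c': np.float64(0.086), 'd': np.float64(0.084)}
Mz 0.6 0.6 chi2 39.5 base 0.114 {'a': np.float64(0.11), 'b': np.float64(0.066), 'c': np.float64(0.103), 'd': np.float64(0.103)}
Mz 0.9 0.9 chi2 34.4 base 0.114 {'a': np.float64(0.129), 'b': np.float64(0.076), 'c': np.float64(0.122), 'd': np.float64(0.123)}
Mz None 1.4 chi2 32.2 base 0.114 {'a': np.float64(0.156), 'b': np.float64(0.093), 'c': np.float64(0.143), 'd': np.float64(0.134)}
tau slope 0.8325678307348586 chi2 48.934471850932134 trans [-1.19821849 -0.28337546  1.50367106] {'a': np.float64(0.179), 'b': np.float64(0.137), 'c': np.float64(0.199), 'd': np.float64(0.2)} knees past {'a': np.float64(0.215), 'b': np.float64(0.165), 'c': np.float64(0.239), 'd': np.float64(0.24)}
```

All four have been taken to their seat onset. Since b and d took load off a and c, I go round once more (a, c, b) in small steps to feel each one.

>>> arm_command(deltas=[[[0.7, 0, 0, 0, 0], [0.7, 0, 0, 0, 0], [0.7, 0, 0, 0.1, 0], [0.7, 0, 0, 0.22, 0], [0.7, 0, 0, 0.03, 0.05], [0.7, -0.02, -0.15, 0, 0.1], [0.7, -0.04, -0.25, 0, 0.1], [0.7, -0.03, -0.25, 0, 0], [0.7, -0.02, -0.17, 0, 0], [0.7, 0, -0.06, 0, 0], [0.7, 0, 0, 0, 0], [0.7, 0, 0, 0, 0]]])

```text
t: 28.25
eef_pos: [521.7, -12.9, 120.6]
tcp_rot: [3.053, 0.083, 1.225]
ft_force: [0.6, 0.4, -0.4]
opening: 0.301
```

```bash
python3 st.py; python3 look.py l11
```

```text
t 28.25 pos [521.7, -12.9, 120.6] rot [3.053, 0.083, 1.225] F [0.6, 0.4, -0.4] M [-0.041, 0.118, -0.061] op 28.6 q6 0.37
tau6 -0.128 yawfit Mtool -0.061
```

View pics/l11.png

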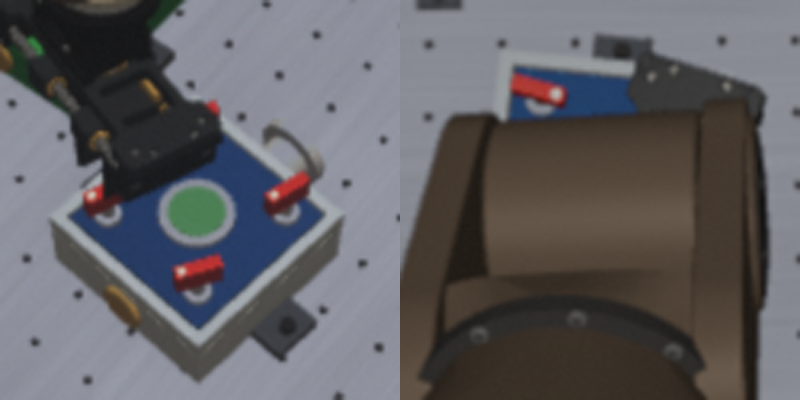

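The gripper hovers over a (scene half, 100,200), and the other three knobs are clear. Descending on a.

>>> arm_command(deltas=[[[0.7, -0.02, -0.01, -0.15, -0.025], [0.7, 0, 0, -0.18, 0], [0.7, 0, 0, -0.12, 0], [0.7, 0, 0, 0, 0], [0.7, 0, 0, 0, 0]]])

```text
t: 28.77
eef_pos: [520.9, -9.1, 74.7]
tcp_rot: [3.052, 0.083, 1.211]
ft_force: [0.5, -0.3, -0.5]
opening: 0.301
```

```bash
python3 st.py
```

```text
t 28.77 pos [520.9, -9.1, 74.7] rot [3.052, 0.083, 1.211] F [0.5, -0.3, -0.5] M [-0.036, 0.091, 0.034] op 28.6 q6 0.43
tau6 0.058 yawfit Mtool 0.034
```

>>> arm_command(deltas=[[[0.7, -0.01, -0.024, -0.015, -0.008], [0.8, 0, 0, 0, 0], [1, 0, 0, 0, 0], [1, 0, 0, 0, 0], [1, 0, 0, 0, 0], [1, 0, 0, 0, 0], [1, 0, 0, 0, 0]]])

```text
t: 29.35
eef_pos: [520.6, -10.5, 75.1]
tcp_rot: [3.05, 0.082, 1.205]
ft_force: [1.8, 1.0, -3.1]
opening: 0.115
```

```bash
python3 r.py a2
```

```text
29.35 yaw 1.205 Mz 0.060 tau6 0.065 F [ 1.8  1.  -3.1] pos [520.6 -10.5  75.1] op 10.9
```

>>> arm_command(deltas=[[[1, 0, 0, -0.002, -0.025]]])

```text
t: 29.43
eef_pos: [520.6, -10.5, 75.0]
tcp_rot: [3.05, 0.082, 1.185]
ft_force: [0.3, -0.6, 2.6]
opening: 0.115
```

```bash
python3 r.py a2
```

```text
29.43 yaw 1.185 Mz 0.152 tau6 -0.589 F [ 0.3 -0.6  2.6] pos [520.6 -10.5  75. ] op 10.9
```

>>> arm_command(deltas=[[[1, 0, 0, -0.001, -0.025]]])

```text
t: 29.52
eef_pos: [520.6, -10.6, 75.0]
tcp_rot: [3.05, 0.082, 1.164]
ft_force: [-0.1, 0.3, -2.1]
opening: 0.111
```

```bash
python3 r.py a2
```

```text
29.52 yaw 1.164 Mz 0.210 tau6 -0.322 F [-0.1  0.3 -2.1] pos [520.6 -10.6  75. ] op 10.5
```

>>> arm_command(deltas=[[[1, 0, 0, -0.001, -0.025]]])

```text
t: 29.6
eef_pos: [520.5, -10.6, 75.0]
tcp_rot: [3.05, 0.082, 1.142]
ft_force: [0.8, 0.2, -1.5]
opening: 0.113
```

```bash
python3 r.py a2
```

```text
29.60 yaw 1.142 Mz 0.173 tau6 -0.261 F [ 0.8  0.2 -1.5] pos [520.5 -10.6  75. ] op 10.8
```

>>> arm_command(deltas=[[[1, 0, 0, -0.001, -0.025]]])

```text
t: 29.68
eef_pos: [520.6, -10.6, 75.0]
tcp_rot: [3.05, 0.082, 1.121]
ft_force: [-0.3, -0.7, -0.1]
opening: 0.114
```

```bash
python3 r.py a2
```

```text
29.68 yaw 1.121 Mz 0.198 tau6 -0.212 F [-0.3 -0.7 -0.1] pos [520.6 -10.6  75. ] op 10.9
```

>>> arm_command(deltas=[[[1, 0, 0, -0.001, -0.025]]])

```text
t: 29.77
eef_pos: [520.6, -10.6, 74.9]
tcp_rot: [3.05, 0.082, 1.099]
ft_force: [0.6, -0.8, 1.1]
opening: 0.118
```

```bash
python3 r.py a2
```

```text
29.77 yaw 1.099 Mz 0.244 tau6 -0.178 F [ 0.6 -0.8  1.1] pos [520.6 -10.6  74.9] op 11.2
```

a is snug (mean of small-step readings about 0.08 above free). Next c.

>>> arm_command(deltas=[[[0.7, 0, 0, 0, 0], [0.7, 0, 0, 0, 0], [0.7, 0, 0, 0.1, 0], [0.7, 0, 0, 0.22, 0], [0.7, 0, 0, 0.03, 0.05], [0.7, 0.12, 0.1, 0, 0.1], [0.7, 0.2, 0.16, 0, 0.04], [0.7, 0.25, 0.2, 0, 0], [0.7, 0.23, 0.18, 0, 0], [0.7, 0.15, 0.1, 0, 0], [0.7, 0.02, 0, 0, 0], [0.7, 0, 0, 0, 0]]])

```text
t: 30.77
eef_pos: [621.4, 66.8, 119.9]
tcp_rot: [3.045, 0.079, 1.251]
ft_force: [-0.2, -0.1, -0.0]
opening: 0.3
```

```bash
python3 st.py
```

```text
t 30.77 pos [621.4, 66.8, 119.9] rot [3.045, 0.079, 1.251] F [-0.2, -0.1, -0.0] M [-0.039, 0.105, -0.072] op 28.5 q6 0.46
tau6 0.073 yawfit Mtool -0.072
```

>>> arm_command(deltas=[[[0.7, -0.02, 0, -0.15, -0.01], [0.7, 0, 0, -0.18, 0], [0.7, 0, 0, -0.13, 0], [0.7, 0, 0, 0, 0], [0.7, 0, 0, 0, 0]]])

```text
t: 31.18
eef_pos: [616.1, 64.3, 75.6]
tcp_rot: [3.045, 0.079, 1.242]
ft_force: [-0.1, 0.3, -0.1]
opening: 0.298
```

```bash
python3 st.py; python3 look.py l12
```

```text
t 31.18 pos [616.1, 64.3, 75.6] rot [3.045, 0.079, 1.242] F [-0.1, 0.3, -0.1] M [0.013, 0.105, -0.014] op 28.3 q6 0.49
tau6 0.044 yawfit Mtool -0.014
```

View pics/l12.png

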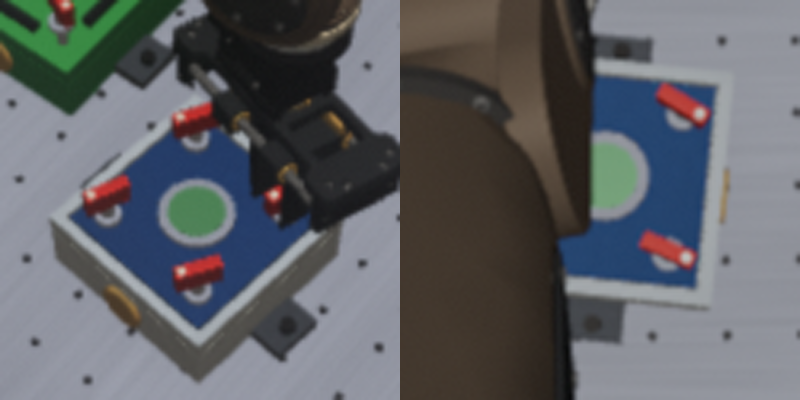

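Fingers are around c (scene half, 285,195) but 4 mm off in x and 3 mm in y. I'll correct and close.

>>> arm_command(deltas=[[[0.7, 0.042, 0.027, -0.01, 0], [0.7, 0, 0, 0, 0], [0.8, 0, 0, 0, 0]]])

```text
t: 31.53
eef_pos: [621.8, 67.0, 77.4]
tcp_rot: [3.041, 0.077, 1.241]
ft_force: [0.6, 0.4, 0.0]
opening: 0.27
```

```bash
python3 st.py
```

```text
t 31.53 pos [621.8, 67.0, 77.4] rot [3.041, 0.077, 1.241] F [0.6, 0.4, 0.0] M [-0.034, 0.081, -0.058] op 25.7 q6 0.5
tau6 0.012 yawfit Mtool -0.058
```

>>> arm_command(deltas=[[[0.8, -0.015, 0, -0.035, 0.002], [1, 0, 0, 0, 0], [1, 0, 0, 0, 0], [1, 0, 0, 0, 0], [1, 0, 0, 0, 0], [1, 0, 0, 0, 0]]])

```text
t: 32.03
eef_pos: [620.2, 67.3, 74.6]
tcp_rot: [3.04, 0.077, 1.243]
ft_force: [0.6, -0.0, -0.1]
opening: 0.115
```

```bash
python3 r.py c2
```

```text
32.03 yaw 1.243 Mz 0.097 tau6 0.111 F [ 0.6 -0.  -0.1] pos [620.2  67.3  74.6] op 11.0
```

>>> arm_command(deltas=[[[1, 0, 0, -0.002, -0.025]]])

```text
t: 32.12
eef_pos: [620.2, 67.2, 74.5]
tcp_rot: [3.04, 0.077, 1.224]
ft_force: [-1.0, 0.5, 5.1]
opening: 0.113
```

```bash
python3 r.py c2
```

```text
32.12 yaw 1.224 Mz 0.160 tau6 -0.527 F [-1.   0.5  5.1] pos [620.2  67.2  74.5] op 10.8
```

>>> arm_command(deltas=[[[1, 0, 0, -0.001, -0.025]]])

```text
t: 32.2
eef_pos: [620.1, 67.2, 74.6]
tcp_rot: [3.04, 0.077, 1.202]
ft_force: [-0.3, -0.7, 2.0]
opening: 0.117
```

```bash
python3 r.py c2
```

```text
32.20 yaw 1.202 Mz 0.212 tau6 -0.255 F [-0.3 -0.7  2. ] pos [620.1  67.2  74.6] op 11.1
```

>>> arm_command(deltas=[[[1, 0, 0, -0.001, -0.025]]])

```text
t: 32.28
eef_pos: [620.1, 67.2, 74.5]
tcp_rot: [3.04, 0.078, 1.181]
ft_force: [-0.5, -0.7, 1.5]
opening: 0.115
```

```bash
python3 r.py c2
```

```text
32.28 yaw 1.181 Mz 0.262 tau6 -0.201 F [-0.5 -0.7  1.5] pos [620.1  67.2  74.5] op 10.9
```

c is snug (about 0.1 above free), so I leave it. Next b.

>>> arm_command(deltas=[[[0.7, 0, 0, 0, 0], [0.7, 0, 0, 0, 0], [0.7, 0, 0, 0.1, 0], [0.7, 0, 0, 0.22, 0], [0.7, 0, 0, 0.03, -0.05], [0.7, -0.02, -0.15, 0, -0.1], [0.7, -0.04, -0.25, 0, -0.1], [0.7, -0.03, -0.25, 0, 0], [0.7, -0.02, -0.16, 0, 0], [0.7, 0, -0.07, 0, 0], [0.7, 0, 0, 0, 0], [0.7, 0, 0, 0, 0]]])

```text
t: 33.28
eef_pos: [609.5, -22.8, 116.4]
tcp_rot: [3.038, 0.074, 0.973]
ft_force: [0.7, 0.4, -0.7]
opening: 0.3
```

```bash
python3 st.py
```

```text
t 33.28 pos [609.5, -22.8, 116.4] rot [3.038, 0.074, 0.973] F [0.7, 0.4, -0.7] M [-0.049, 0.133, -0.012] op 28.5 q6 0.61
tau6 -0.077 yawfit Mtool -0.012
```

>>> arm_command(deltas=[[[0.7, 0, -0.02, -0.15, 0.002], [0.7, 0, 0, -0.16, 0], [0.7, 0, 0, -0.1, 0], [0.7, 0, 0, 0, 0], [0.7, 0, 0, 0, 0]]])

```text
t: 33.7
eef_pos: [610.7, -20.9, 75.4]
tcp_rot: [3.036, 0.072, 0.978]
ft_force: [0.3, 0.1, 0.0]
opening: 0.298
```

```bash
python3 st.py; python3 look.py l13
```

```text
t 33.7 pos [610.7, -20.9, 75.4] rot [3.036, 0.072, 0.978] F [0.3, 0.1, 0.0] M [-0.048, 0.133, 0.031] op 28.3 q6 0.63
tau6 0.033 yawfit Mtool 0.031
```

View pics/l13.png

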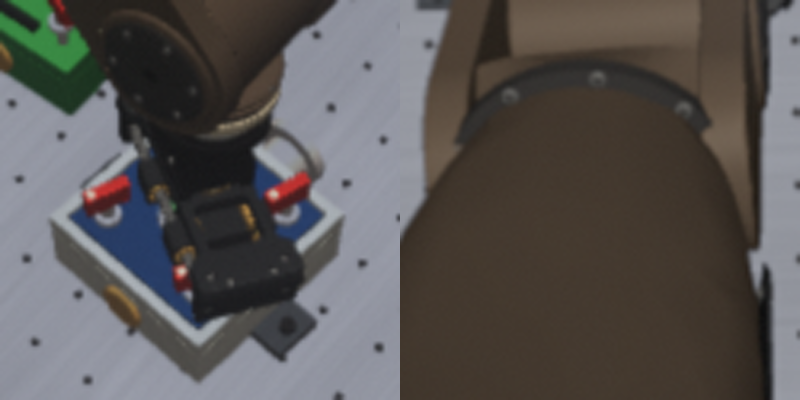

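The gripper is round b (scene half, 182,278) and clear of a and c. Closing.

>>> arm_command(deltas=[[[0.8, -0.012, -0.016, -0.015, -0.002], [1, 0, 0, 0, 0], [1, 0, 0, 0, 0], [1, 0, 0, 0, 0], [1, 0, 0, 0, 0], [1, 0, 0, 0, 0]]])

```text
t: 34.3
eef_pos: [609.7, -22.2, 75.9]
tcp_rot: [3.034, 0.071, 0.976]
ft_force: [0.1, -0.3, -2.7]
opening: 0.115
```

```bash
python3 r.py b2
```

```text
34.30 yaw 0.976 Mz 0.034 tau6 0.073 F [ 0.1 -0.3 -2.7] pos [609.7 -22.2  75.9] op 11.0
```

>>> arm_command(deltas=[[[1, 0, 0, -0.002, -0.025]]])

```text
t: 34.38
eef_pos: [609.6, -22.2, 75.8]
tcp_rot: [3.034, 0.071, 0.956]
ft_force: [-1.0, 0.7, 2.3]
opening: 0.12
```

```bash
python3 r.py b2
```

```text
34.38 yaw 0.956 Mz 0.177 tau6 -0.552 F [-1.   0.7  2.3] pos [609.6 -22.2  75.8] op 11.4
```

>>> arm_command(deltas=[[[1, 0, 0, -0.001, -0.025]]])

```text
t: 34.47
eef_pos: [609.6, -22.2, 75.8]
tcp_rot: [3.034, 0.071, 0.935]
ft_force: [-0.8, 1.3, -1.7]
opening: 0.117
```

```bash
python3 r.py b2
```

```text
34.47 yaw 0.935 Mz 0.226 tau6 -0.298 F [-0.8  1.3 -1.7] pos [609.6 -22.2  75.8] op 11.1
```

>>> arm_command(deltas=[[[1, 0, 0, -0.001, -0.025]]])

```text
t: 34.55
eef_pos: [609.6, -22.2, 75.8]
tcp_rot: [3.034, 0.071, 0.913]
ft_force: [0.3, 0.7, -0.1]
opening: 0.117
```

```bash
python3 r.py b2
```

```text
34.55 yaw 0.913 Mz 0.179 tau6 -0.237 F [ 0.3  0.7 -0.1] pos [609.6 -22.2  75.8] op 11.1
```

b is snug too (about 0.08 above free). Last, a feel of d.

>>> arm_command(deltas=[[[0.7, 0, 0, 0, 0], [0.7, 0, 0, 0, 0], [0.7, 0, 0, 0.1, 0], [0.7, 0, 0, 0.22, 0], [0.7, 0, 0, 0.03, 0.05], [0.7, -0.12, 0.15, 0, 0.06], [0.7, -0.2, 0.25, 0, 0], [0.7, -0.2, 0.25, 0, 0], [0.7, -0.16, 0.22, 0, 0], [0.7, -0.09, 0.1, 0, 0], [0.7, 0, 0, 0, 0], [0.7, 0, 0, 0, 0]]])

```text
t: 35.55
eef_pos: [532.4, 76.3, 120.2]
tcp_rot: [3.025, 0.066, 0.999]
ft_force: [0.1, -0.3, 0.4]
opening: 0.303
```

```bash
python3 st.py
```

```text
t 35.55 pos [532.4, 76.3, 120.2] rot [3.025, 0.066, 0.999] F [0.1, -0.3, 0.4] M [-0.017, 0.157, -0.054] op 28.8 q6 0.79
tau6 0.152 yawfit Mtool -0.054
```

>>> arm_command(deltas=[[[0.7, -0.02, 0.01, -0.15, 0.002], [0.7, -0.01, 0, -0.18, 0], [0.7, 0, 0, -0.12, 0], [0.7, 0, 0, 0, 0], [0.7, 0, 0, 0, 0]]])

```text
t: 35.97
eef_pos: [534.3, 74.4, 76.8]
tcp_rot: [3.019, 0.062, 0.998]
ft_force: [-0.3, 0.2, 0.8]
opening: 0.303
```

```bash
python3 st.py; python3 look.py l14
```

```text
t 35.97 pos [534.3, 74.4, 76.8] rot [3.019, 0.062, 0.998] F [-0.3, 0.2, 0.8] M [-0.057, 0.133, -0.028] op 28.8 q6 0.82
tau6 0.068 yawfit Mtool -0.028
```

View pics/l14.png

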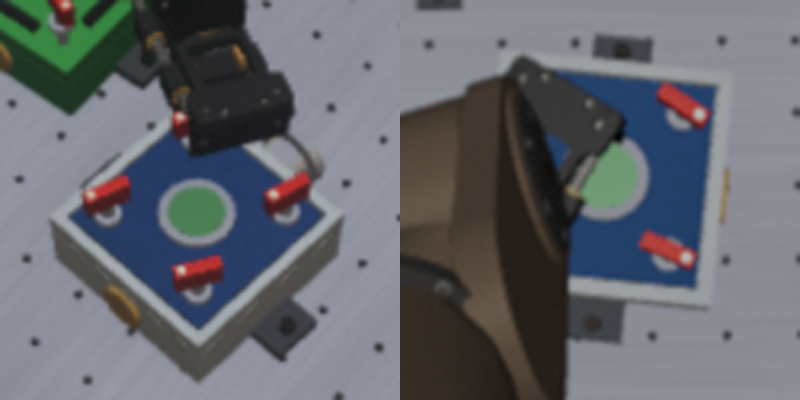

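The fingers are round d (scene half, 185,122) but about 5 mm off. I'll correct before closing.

>>> arm_command(deltas=[[[0.7, -0.036, 0.03, -0.01, 0.003], [0.7, 0, 0, 0, 0], [0.8, 0, 0, 0, 0]]])

```text
t: 36.32
eef_pos: [531.5, 77.3, 77.9]
tcp_rot: [3.016, 0.06, 1.0]
ft_force: [-0.5, 0.1, -0.8]
opening: 0.273
```

```bash
python3 st.py
```

```text
t 36.32 pos [531.5, 77.3, 77.9] rot [3.016, 0.06, 1.0] F [-0.5, 0.1, -0.8] M [-0.055, 0.141, 0.04] op 25.9 q6 0.83
tau6 0.02 yawfit Mtool 0.04
```

>>> arm_command(deltas=[[[0.8, -0.008, 0, -0.035, 0.002], [1, 0, 0, 0, 0], [1, 0, 0, 0, 0], [1, 0, 0, 0, 0], [1, 0, 0, 0, 0], [1, 0, 0, 0, 0]]])

```text
t: 36.82
eef_pos: [530.9, 77.5, 75.1]
tcp_rot: [3.015, 0.059, 1.002]
ft_force: [1.1, 0.2, 0.6]
opening: 0.118
```

```bash
python3 r.py d2
```

```text
36.82 yaw 1.002 Mz 0.115 tau6 0.145 F [1.1 0.2 0.6] pos [530.9  77.5  75.1] op 11.2
```

>>> arm_command(deltas=[[[1, 0, 0, -0.002, -0.025]]])

```text
t: 36.9
eef_pos: [530.9, 77.5, 75.1]
tcp_rot: [3.015, 0.059, 0.983]
ft_force: [-0.7, 0.1, 5.3]
opening: 0.121
```

```bash
python3 r.py d2
```

```text
36.90 yaw 0.983 Mz 0.276 tau6 -0.516 F [-0.7  0.1  5.3] pos [530.9  77.5  75.1] op 11.5
```

>>> arm_command(deltas=[[[1, 0, 0, -0.001, -0.025]]])

```text
t: 36.98
eef_pos: [530.9, 77.4, 75.1]
tcp_rot: [3.015, 0.059, 0.961]
ft_force: [0.0, 0.3, 3.3]
opening: 0.118
```

```bash
python3 r.py d2
```

```text
36.98 yaw 0.961 Mz 0.295 tau6 -0.253 F [0.  0.3 3.3] pos [530.9  77.4  75.1] op 11.2
```

d reads snug, at the firm side, and clearly under "too tight". I release and retreat straight up, well clear.

>>> arm_command(deltas=[[[0.6, 0, 0, 0, 0], [0.6, 0, 0, 0, 0], [0.6, 0, 0, 0, 0], [0.6, 0, 0, 0.1, 0], [0.6, 0, 0, 0.25, 0], [0.6, 0, 0, 0.3, 0], [0.6, -0.2, 0.1, 0.3, 0], [0.6, -0.3, 0.2, 0.1, 0], [0.6, -0.3, 0.2, 0, 0], [0.6, -0.3, 0.2, 0, 0], [0.6, 0, 0, 0, 0], [0.6, 0, 0, 0, 0]]])

```text
t: 37.98
eef_pos: [415.9, 149.3, 189.0]
tcp_rot: [3.015, 0.054, 0.956]
ft_force: [0.7, -0.5, 0.7]
opening: 0.402
```

```bash
python3 st.py; python3 look.py l15; python3 ang.py abcd 4
python3 - <<'E'
from h import *
for n in("scene","top"): cv2.imwrite(f"pics/{n}F.png",cam(n)['f'])
E
```

```text
t 37.98 pos [415.9, 149.3, 189.0] rot [3.015, 0.054, 0.956] F [0.7, -0.5, 0.7] M [0.007, 0.186, 0.0] op 38.2 q6 1.01
tau6 0.193 yawfit Mtool 0.0
a [([-1.4, 1.5], np.float64(1.172), np.float64(11.9)), ([0.5, -0.2], np.float64(1.133), np.float64(4.5))]
b [([-1.4, 1.8], np.float64(0.945), np.float64(11.2)), ([0.8, 0.5], np.float64(0.952), np.float64(6.5))]
c [([-1.6, 3.4], np.float64(1.34), np.float64(10.0)), ([0.4, 1.0], np.float64(1.214), np.float64(7.9))]
d [([-2.3, 1.6], np.float64(1.016), np.float64(10.8)), ([-0.2, 0.3], np.float64(1.019), np.float64(3.6))]
```

View pics/l15.png

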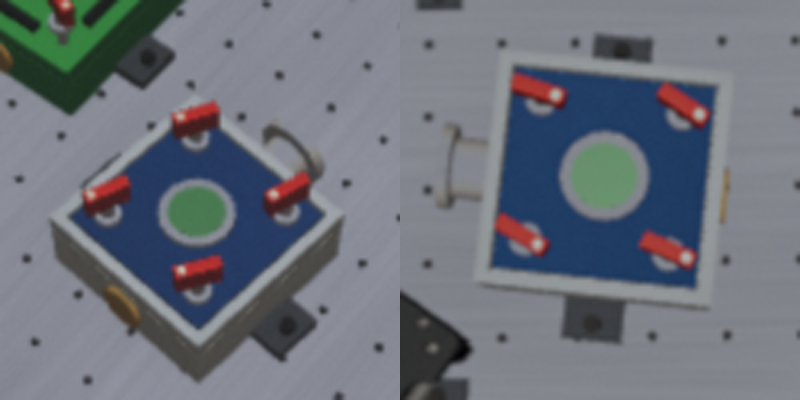

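View pics/topF.png

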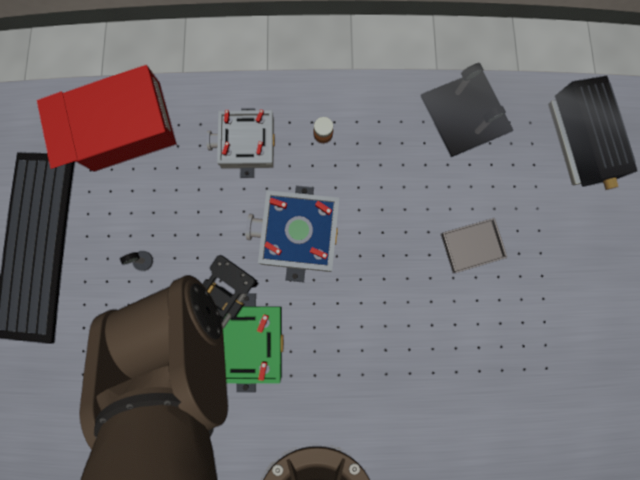

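The lid is flush inside the rim with all four bars turned (top half: c 538,90; b 683,105; a 668,248; d 522,235). Bystanders are where they were and the gripper is clear. Handing in.

```bash
python3 -c "
from cell import env
print(env.job_done())"
```

```text
the job is handed in; nothing more can be done
None
```

I tightened the four knobs on the blue-lidded aluminium cell in two crisscross rounds (a, c, b, d) and handed the job in at about 38 s. All four feel snug.

- **Round 1:** each knob turned about 47–49°. The yaw came from the arm and the starting angles from the top camera.
- **Round 2:** I turned each knob further until the torque rose above free turning (about 0.11 N m). That was another 0.78 rad for a, b and c, and 0.65 rad for d.
- **Extra feel pass:** I then went round a, c, b and d once more in small steps, adding 0.04 to 0.11 rad per knob. a and b read about 0.08 N m above free, and c about 0.10.
- **Doubtful reading on d:** its last two torque readings gave about 0.16 above free. Its joint torque matched c, and the angle past where its torque began to rise suggests about 0.10. I take it as firm but under the 0.2 limit. Single readings scatter by about 0.035.
- **Last pictures:** the knobs had held their angles, within 0.06 rad of the arm's reading, and the bystanders had not moved. The gripper was open and clear.
- **Not confirmed:** the pictures are too coarse to measure the lid's height to a millimetre, so "fully home" rests on the torque rise felt at all four corners. The tool tilted gradually, up to about 0.14 rad by the end, but the grips held.

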